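Clamp the sauce canister in the ratchet holder

ROBOT

A 6-joint arm with a two-finger parallel gripper is mounted at the origin on the work surface. World frame = base frame: x ahead of the robot, y to its left, z up, the work surface at z = 0. Lengths are in m, angles in degrees, forces in N, time in s.
With the tool pointing down it reaches from about 0.4 to 0.825 m from the base axis. Payload 7 kg.
Tool frame: the origin (TCP) lies midway between the tips of the shut fingers; the grasp point (between the pads) lies 19 mm behind it; x points along the fingers, z is the direction in which the jaws open and shut, and the axes are right-handed (so a half turn about x gives the same grasp; the last joint's range is limited). The gripper opens to 88 mm and grips with 3 to 60 N. Pads are 19 mm wide; open, the fingers measure 130 mm over their backs; the gripper's body (78 mm by 193 mm) begins 47 mm behind the grasp point.
Start: joints at [89.387, 20.546, 0.682, 0, -70.136, -16.507], TCP at [0.199, 0.645, 0.227] pointing down, gripper open.
Joint ranges: [-176.03, 176.03], [-82.01, 121.73], [-58.28, 71.71], [-173.87, 95.51], [-174.79, -0.11], [-173.66, 173.66]. Speed limits (degrees/s): [136.94, 136.94, 172.46, 180, 180, 180].

INTERFACE

Orientations are given as [roll, pitch, yaw] about the fixed x, y, z axes, in that order (R = Rz(yaw) Ry(pitch) Rx(roll)).
In Python, from plant import get_state, capture, close_job gives the robot as it stands.
- The arm moves only by the tool play_rows, never from a script. Its argument "series" is one flat list of numbers, 4 for each row, row after row: the shift along the tool's x, y, z in m, then the turn about the tool's x in rad. In form: [tx, ty, tz, spin, tx, ty, tz, spin, ...]. A call has exactly 5 rows; each row shifts and turns the commanded pose from where the row before left it, along the tool's axes as they then stand; what a row does not reach is not made up. A row lasts 1/12 s, in which the tool goes at most 41.7 mm and 7.16 degrees, less where a joint would pass 70% of its speed; a pose out of reach is approached as far as the arm can. A call is refused whole if a number of a shift passes 0.0417 or a number of a turn 0.125, either way. A call with a gripper value outside its range is refused whole. "jaw" is the opening in per cent of the stroke, from 0 (shut) to 100 (fully open), set as the call begins (left out, the last holds). The fingers move at their own pace and stop on an object; "squeeze" is the grip in N (left out, the last holds). Time passes only in rows, so rows that do not move let the fingers close, or fill a call up. It gives the time, the measured TCP pose, the force and the opening at its end, in the units of the state.
- get_state(): the state, without advancing time (a new reading comes with each control period).
- capture(name): name is "scene" or "top" or "wrist"; returns a dict with "img" (400x640x3 uint8, blue, green, red), "K" (3x3 intrinsics, pixels), "world_from_camera" (4x4, takes a point from camera to world coordinates). Camera axes: x right, y down, z forward; pixel columns grow to the right and rows downward; lengths in m; the calibration is good to about 2 mm. A picture is of the moment at which its call begins. There is no depth.
- close_job(): hands the job in, once; it reports no verdict.
The state is a dict: "time_s": time; "joints": joint angles; "qd": joint speeds; "joint_torque": joint torques, N m; "tcp_pos": TCP position; "eef_rot": TCP orientation; "contact_force": force on the tool from outside, world axes, zero at the start; "moment": the same for the moment, N m; "gripper_width": finger opening in m.
Only numpy, scipy, OpenCV 4.12 (cv2) and the standard library are available. Lean on these libraries where they do the work, as an engineer would, in place of code of your own. Each camera call takes 0.05 s, during which the arm holds its last target.

TASK

Take the lidded steel canister off its stand by the arched handle and set it down upright in the clamp holder, between the fixed V-shaped stop and the sprung pad. Then let go of it and pump the holder's black trigger (not the pad or bar itself) until the pad has clamped the canister firmly against the stop, its spring pushed in by about 5 millimetres, and no harder, so as not to crush it. Finish while holding the trigger squeezed, and leave the bottle, pan and shaker where they are.

Things in the scene. Friction and masses are not known exactly. Their poses are not given: they have to be found in the camera images.
- canister_center (a point): Loose round steel canister with lid, 90 mm diameter, 110 mm tall to the lid top, about 0.35 to 0.7 kg; this point is on its axis half-way up (55 mm above its underside). Its z axis points up; its x axis runs along the arched handle. The walls dent when the pad presses with more than about 15 N.
- canister_handle (a point): Middle of the level top bar of the arched black handle, 165 mm above the canister's underside (110 mm above canister_center). Bar 74 mm long along the canister's x, 14 mm wide along its y, 10 mm tall, 50 mm of free space under it; uprights 33 mm either side of the middle. Pinch it across its width from above.
- stand: Fixed low steel stand on four legs, 150 x 150 mm, top face 60 mm above the counter; the canister starts on it. Origin on the counter under its centre.
- clamp: Fixed clamp holder on a dark steel base plate 350 x 120 x 12 mm: V stop, sprung pad on a ratchet bar, housing 75 mm tall and 46 wide, two upright black grips (post, and trigger behind it). Origin at counter height on its centre line; x is the pressing direction, trigger towards stop; z up. Along x, mm: plate -195 to 155, bar end -211, trigger -146, post -90, stop 108 to 147. Pad, bar, stop are under 76 mm high.
- bay (a point): Top face of the holder's base plate (12 mm above the counter), where the canister's axis stands when seated against both arms of the V stop; 80 mm from the clamp origin along its x. The canister may be set down up to 15 mm short of this (towards the pad, -x), the pad then pushes it home; aim 6 to 10 mm short to clear the stop.
- pad_face (a point): Centre of the flat rubber front face (56 mm wide, 46 mm tall) of the sprung pad, 48 mm above the counter; faces along the clamp's +x. At the start it is about 19 to 39 mm short of the near side of a seated canister.
- jaw (a joint): Travel of the ratchet bar that carries the pad, m; 0 fully back, grows to 0.066 towards the stop. It moves forward only with the trigger, and friction (about 20 N) keeps it there; the ratchet teeth are 2.7 mm apart.
- pad (a joint): How far the sprung pad is pushed back into its carrier, m; 0 free, up to 0.019. Spring about 1.5 N per mm: about 3 to 8 mm is a good clamping, more than 10 mm crushes the canister.
- grip_post (a point): Front (stop-side, +x) face of the fixed black grip post, 125 mm above the counter, on the holder's centre line. The post is 12 mm thick, 24 mm wide, and reaches 150 mm above the counter.
- trigger_face (a point): Rear (-x) face of the black trigger lever, 125 mm above the counter when out. Lever 12 mm thick, 24 mm wide, top about 154 mm above the counter. Squeezing moves it to the post (+x of the clamp): post front face to this face is 56 mm when out, about 36 mm fully squeezed. Squeeze both from above, or push the lever with a finger; keep the tips above 85 mm.
- trigger (a joint): Trigger angle, rad: 0 out, 0.18 fully squeezed; pivot 113 mm below trigger_face. Springs back when let go (3 to 5 N at the grip; driving the bar takes about 8 N more, and more once the pad presses). A full squeeze moves the bar by about 5.4 mm, two teeth (40 mm per rad once a tooth has caught; a part squeeze, 2.7 mm or none); let it fully out between squeezes.
- trigger_grip: Cap on top of the trigger lever, moving with it; origin at the trigger's pivot, 12 mm above the counter.
- stop: The fixed V stop, two upright aluminium arms 44 mm wide at 30 degrees either side, 60 mm tall on the base plate; origin at the clamp's origin, 12 mm up.
- squeeze_bottle_c (a point): Bystander: clear bottle 56 mm diameter, 150 mm tall; point half-way up.
- insert_pan_in (a point): Bystander: open steel pan 100 x 140 x 65 mm; point at the centre of its inner floor.
- shaker_center (a point): Bystander: aluminium shaker, 60 mm diameter, 90 mm tall; point half-way up.

How it is judged (in metres and radians):
On the way, in this order (a step that is already met when the one before it is completed fails the run):
1. the canister is lifted clear of its stand (height (world z) of canister_center above 0.135 m and contact force between canister and stand below 0.1 N and contact force between the fingers and canister above 1 N), for 0.1 s.
2. the canister stands upright in the holder between stop and pad, let go (y of canister_center in the frame of clamp between -0.015 and 0.015 m and z of canister_center in the frame of clamp between 0.055 and 0.073 m and angle between canister_center's own z axis and vertical below 0.1 rad and x of canister_center in the frame of clamp between 0.055 and 0.09 m and contact force between the fingers and canister below 0.1 N and linear speed of canister below 0.02 m/s), for 0.2 s.
3. the pad presses on the canister (contact force between pad and canister above 3 N), for 0.1 s.
At the end, for the whole second after the job is handed in: Canister upright (0.1 rad) on the holder, within 6 mm of its seat at the V stop (15 mm across), not touched by the fingers; pad presses it with 3 to 14 N, stop bears over 0.5 N; fingers still press the trigger with over 1.5 N, squeezed over 0.01 rad (contact force between pad and canister between 3 and 14 N and contact force between stop and canister above 0.5 N and y of canister_center in the frame of clamp between -0.015 and 0.015 m and z of canister_center in the frame of clamp between 0.055 and 0.073 m and angle between canister_center's own z axis and vertical below 0.1 rad and x of canister_center in the frame of clamp between 0.074 and 0.086 m and contact force between the fingers and trigger above 1.5 N and value of joint trigger above 0.01 rad and contact force between the fingers and canister below 0.1 N and linear speed of canister below 0.02 m/s); the arm keeps its last pose, push and grip.
It fails at once if the canister is crushed: the pad presses on it with over 15.5 N (contact force between pad and canister above 15.5 N).
It fails at once if the robot pushes the bar or pad itself (contact force between any of the arm, the fingers and jaw above 2 N).
It fails at once if the canister is dropped (contact force between the fingers and canister below 0.1 N and linear speed of canister above 0.45 m/s).
It fails at once if the bottle, pan or shaker is moved by over 40 mm (distance of any of squeeze_bottle_c, insert_pan_in, shaker_center from where it was at the start of the episode above 0.04 m).
It also fails if it takes over 69 s, if anything falls off the work surface, if the arm or the gripper's body presses on something with over 40 N, if the wrist force passes 120 N, or if a joint passes its speed limit or range.

## Working session

There is one attempt and no reset: what is moved stays moved. The work goes in short steps, Python scripts to look and compute and a tool call to move; the robot and the scene stay as the last step left them, time stands still between calls to the robot, and variables do not carry over. Pictures are saved under pics/ and viewed, and the job is handed in when it is done.

Besides the shell and the picture viewer there is one more tool, called after "Emit:" as name(argument=value, ...), one argument or row to a line, values as JSON. play_rows: Moves the arm, as the interface text tells. Its arguments: {"type":"object","properties":{"series":{"type":"array","items":{"type":"number"}},"jaw":{"type":"number"},"squeeze":{"type":"number"}},"required":["series"]}

```bash
ls; mkdir -p pics; python3 - <<'E'
from plant import *
import cv2,numpy as np
s=get_state();print(s)
for n in ["scene","top","wrist"]:
    c=capture(n);cv2.imwrite(f"pics/{n}0.png",c["img"]);np.savez(f"pics/{n}0.npz",K=c["K"],T=c["world_from_camera"]);print(n,c["K"],c["world_from_camera"].round(3) if hasattr(c["world_from_camera"],'round') else c["world_from_camera"])
E
```

```text
pics
{'time_s': 0.0, 'joints': array([ 8.93886509e+01,  2.05928120e+01,  6.34268752e-01, -2.20773136e-02,
       -7.01382546e+01, -1.65067049e+01]), 'qd': array([-0.06006662, -0.02968961, -0.02360025,  0.06820514, -0.01953108,
        0.07740701]), 'joint_torque': array([ 7.88056550e-04, -5.82728219e+01,  2.93041205e+01,  6.99707374e+00,
        6.96711868e-03, -1.66646969e-04]), 'tcp_pos': array([0.19855215, 0.64460768, 0.22560478]), 'eef_rot': array([   4.40704582,   89.90100146, -102.71852652]), 'contact_force': array([-0.30461263,  0.31117975,  0.68666792]), 'moment': array([-0.06264426, -0.00919912,  0.09205868]), 'gripper_width': 0.08709716271790209}
scene [[457.03068889   0.         321.27237016]
 [  0.         457.03068889 202.33391152]
 [  0.           0.           1.        ]] [[-0.667  0.562 -0.489  1.092]
 [ 0.745  0.496 -0.446  0.46 ]
 [-0.008 -0.662 -0.75   0.879]
 [ 0.     0.     0.     1.   ]]
top [[368.31180379   0.         322.41164439]
 [  0.         368.31180379 202.50205621]
 [  0.           0.           1.        ]] [[ 0.014 -0.982  0.191  0.417]
 [-0.999 -0.021 -0.031  0.045]
 [ 0.035 -0.19  -0.981  1.063]
 [ 0.     0.     0.     1.   ]]
wrist [[289.45287888   0.         321.02683121]
 [  0.         289.45287888 202.42676841]
 [  0.           0.           1.        ]] [[-0.295 -0.923 -0.248  0.266]
 [-0.956  0.285  0.073  0.625]
 [ 0.003  0.259 -0.966  0.383]
 [ 0.     0.     0.     1.   ]]
```

View pics/scene0.png

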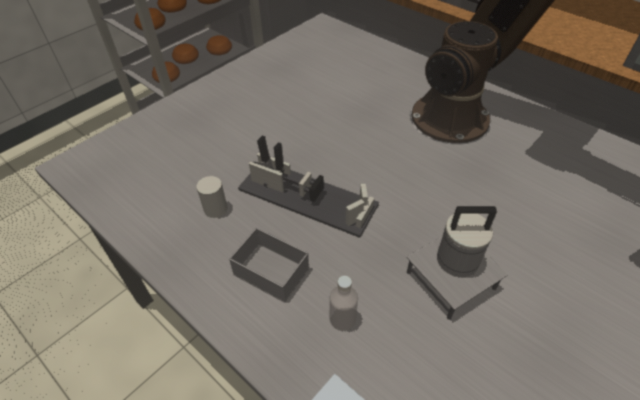

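View pics/top0.png

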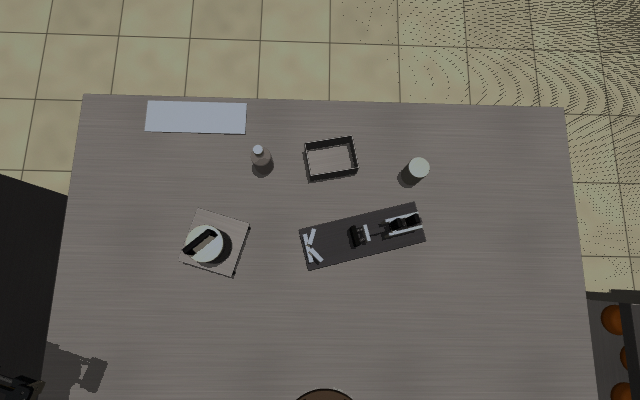

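View pics/wrist0.png

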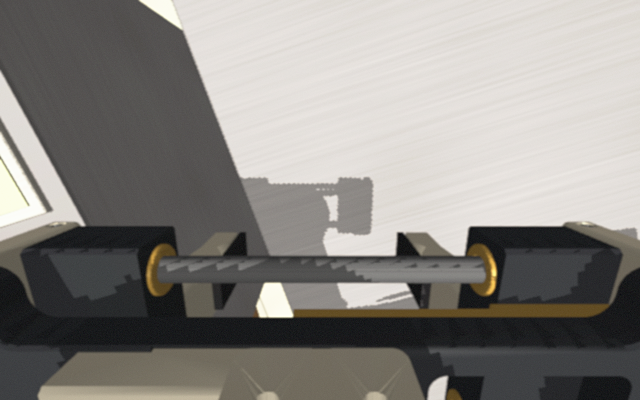

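```bash
python3 - <<'E'
import cv2
a=cv2.imread("pics/top0.png");b=cv2.imread("pics/scene0.png")
f=lambda im,x,y,w,h,k,n:cv2.imwrite("pics/"+n,cv2.resize(im[y:y+h,x:x+w],None,fx=k,fy=k,interpolation=cv2.INTER_CUBIC))
f(a,290,190,150,90,5,"t_clamp.png");f(a,165,195,100,90,6,"t_can.png")
f(b,230,130,160,110,5,"s_clamp.png");f(b,400,190,120,130,4.5,"s_can.png")
E
```

```text
(no output)
```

View pics/t_clamp.png

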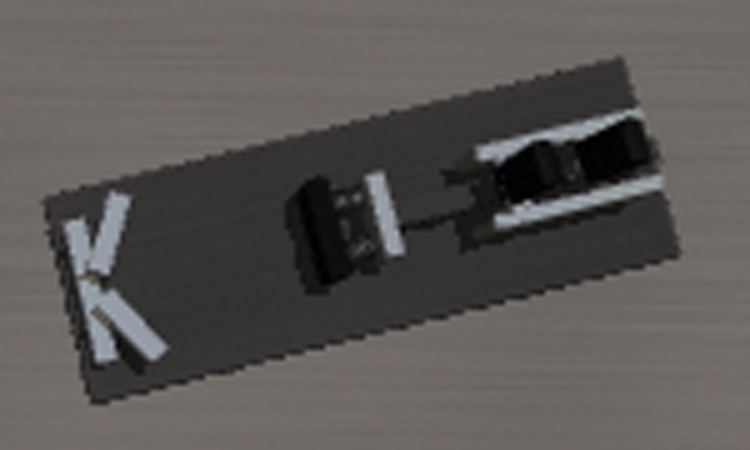

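View pics/t_can.png

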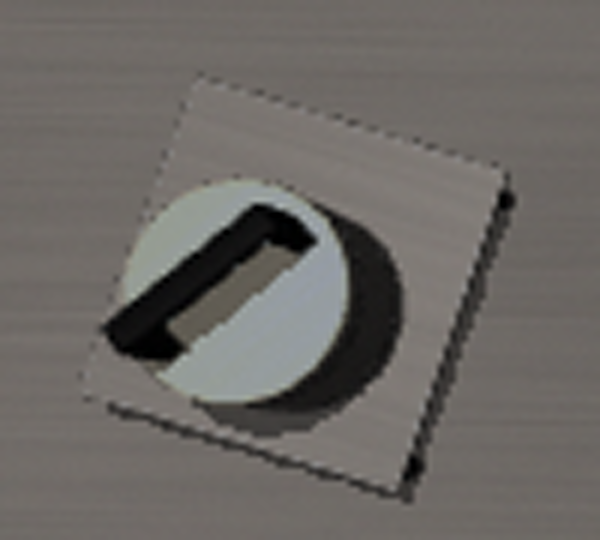

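View pics/s_clamp.png

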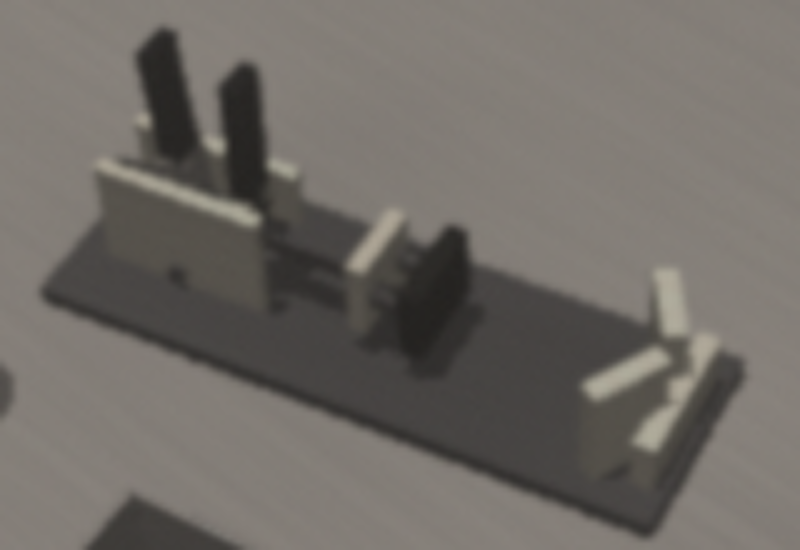

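View pics/s_can.png

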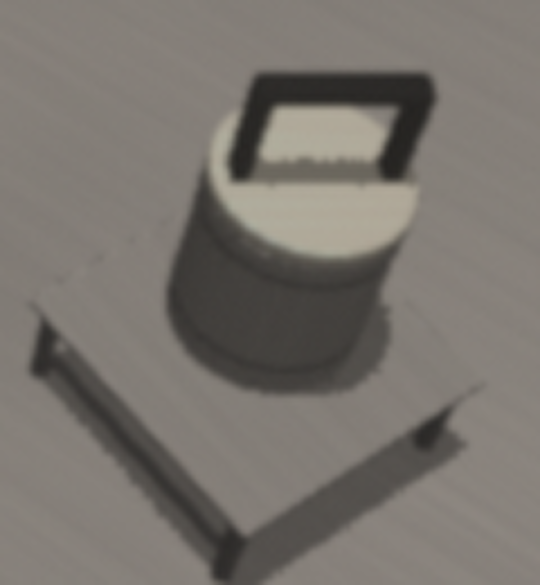

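```bash
cat > h.py <<'E'
import numpy as np,cv2
def load(n):
    d=np.load(f"pics/{n}.npz");return d["K"],d["T"]
def proj(P,K,T):
    P=np.atleast_2d(P);C=(P-T[:3,3])@T[:3,:3];q=C@K.T;return q[:,:2]/q[:,2:]
def back(uv,z,K,T):
    uv=np.atleast_2d(uv);d=np.c_[uv,np.ones(len(uv))]@np.linalg.inv(K).T@T[:3,:3].T
    o=T[:3,3];return o+d*((z-o[2])/d[:,2])[:,None]
def crop(p,x,y,k): return (np.atleast_2d(p)+.5)/k-.5+[x,y]
def tri(views):
    A=[];b=[]
    for uv,K,T in views:
        d=T[:3,:3]@np.linalg.inv(K)@np.r_[uv,1];d/=np.linalg.norm(d);M=np.eye(3)-np.outer(d,d);A.append(M);b.append(M@T[:3,3])
    return np.linalg.lstsq(np.vstack(A),np.hstack(b),rcond=None)[0]
E
python3 - <<'E'
from h import *
from scipy.optimize import least_squares
t=load("top0");s=load("scene0")
ct=crop([(43,198),(625,57),(680,258),(95,405)],290,190,5)
W=back(ct,.012,*t);print(W.round(4),[np.linalg.norm(W[i]-W[(i+1)%4]).round(4) for i in range(4)])
cs=crop([(43,293),(650,537),(743,365)],230,130,5)
W2=back(cs,.012,*s);print(W2.round(4))
# clamp corners local: top crop order: stop/.. compute sign
L=np.array([(155,-60),(-195,-60),(-195,60),(155,60)])/1000
def f(p,yf=1):
    c,sn=np.cos(p[2]),np.sin(p[2]);Q=L@np.array([[c,sn],[-sn,c]])+p[:2];return Q
best=least_squares(lambda p:(f(p)-W[:,:2]).ravel(),[.45,-.1,1.7]);print(best.x,np.degrees(best.x[2]),best.fun.round(4))
p=best.x
def fs(p): 
    Q=np.c_[f(p),np.full(4,.012)]
    return np.r_[(proj(Q,*t)-ct).ravel(),(proj(Q[[1,0,3]],*s)-cs).ravel()]
b2=least_squares(fs,p);print(b2.x,np.degrees(b2.x[2]),b2.fun.round(2))
# canister
lid=crop([(236,292)],165,195,6);print("lid",back(lid,.17,*t))
E1=crop([(108,328),(265,208)],165,195,6)
S1=crop([(258,85),(430,88)],400,190,4.5)
print("bar top",back(E1,.23,*t),back(S1,.23,*s))
for i,j in((0,0),(1,1),(0,1),(1,0)): print(i,j,tri([(E1[i],*t),(S1[j],*s)]))
E
```

```text
[[ 0.5419  0.0796  0.012 ]
 [ 0.6314 -0.2594  0.012 ]
 [ 0.514  -0.2874  0.012 ]
 [ 0.4258  0.0474  0.012 ]] [np.float64(0.3506), np.float64(0.1207), np.float64(0.3462), np.float64(0.1205)]
[[ 0.6335 -0.2507  0.012 ]
 [ 0.5483  0.0855  0.012 ]
 [ 0.4323  0.0527  0.012 ]]
[ 0.52318581 -0.08558064  1.8279042 ] 104.73119606158282 [-0.0001 -0.0001 -0.0006  0.0005  0.0008 -0.0021 -0.0001  0.0017]
[ 0.52491641 -0.08340829  1.82348341] 104.4779033392531 [-0.68 -0.83 -0.74 -0.15 -0.07 -0.56 -1.5  -0.83 -1.16 -1.56 -0.2  -1.86
  0.69 -1.15]
lid [[0.48521637 0.29876172 0.17      ]]
bar top [[0.46655309 0.32760819 0.23      ]
 [0.51218309 0.27330648 0.23      ]] [[0.5128185  0.2739393  0.23      ]
 [0.46729807 0.32795263 0.23      ]]
0 0 [0.4844035  0.29826585 0.22678819]
1 1 [0.49834442 0.30180548 0.24180653]
0 1 [0.46660453 0.32782677 0.22929538]
1 0 [0.5122153  0.27362422 0.22923813]
```

```bash
cat >> h.py <<'E'
from scipy.spatial.transform import Rotation as Ro
def R_of(s): 
    return Ro.from_euler('xyz',s["eef_rot"],degrees=True).as_matrix()
def st():
    from plant import get_state
    s=get_state();R=R_of(s);print("t",round(s["time_s"],2),"tcp",np.round(s["tcp_pos"],4),"w",round(s["gripper_width"],4),"F",np.round(s["contact_force"],1),"jawdir",round(np.degrees(np.arctan2(R[1,2],R[0,2])),2),"tilt",R[:,0].round(3));return s,R
def plan(target,jawdir=None):
    s,R=st()
    cur=np.degrees(np.arctan2(R[1,2],R[0,2]))
    # ideal vertical frame
    def fr(a):
        a=np.radians(a);z=np.array([np.cos(a),np.sin(a),0]);x=np.array([0,0,-1.]);return np.c_[x,np.cross(z,x),z]
    d=np.array(target)-s["tcp_pos"]
    print("world d",d.round(4),"tool shift",(fr(cur).T@d).round(4))
    if jawdir is not None:
        k=(jawdir-cur+90)%180-90
        print("spin needed about world z",round(k,2),"deg => tool spin rad",round(-np.radians(k),4),"then shift",(fr(cur+k).T@d).round(4), "j6",s["joints"][5])
    return s,R
E
python3 - <<'E'
from h import *
s,R=plan([.489,.300,.30],40)
import cv2
# overlay
t=load("top0");sc=load("scene0")
def can(x,y,yaw,z0):
    c,sn=np.cos(yaw),np.sin(yaw);ex=np.array([c,sn,0]);ey=np.array([-sn,c,0]);o=np.array([x,y,z0])
    a=np.linspace(0,2*np.pi,60)
    ps=[o+.045*(np.cos(a)[:,None]*ex+np.sin(a)[:,None]*ey)+[0,0,.110]]
    b=np.array([o+[0,0,.17]+u*.037*ex+v*.007*ey for u,v in((1,1),(1,-1),(-1,-1),(-1,1),(1,1))]);ps.append(b);return ps
for n,cam,x0,y0,w,h,k in(("top0",t,165,195,100,90,6),("scene0",sc,400,190,120,130,4)):
    im=cv2.imread(f"pics/{n}.png");im=cv2.resize(im[y0:y0+h,x0:x0+w],None,fx=k,fy=k,interpolation=cv2.INTER_CUBIC)
    for ps in can(.487,.2995,np.radians(130),.06):
        q=((proj(ps,*cam)-[x0,y0]+.5)*k-.5).round().astype(int);cv2.polylines(im,[q],False,(0,255,0),1)
    cv2.imwrite(f"pics/ov_{n}.png",im)
E
```

```text
t 0.15 tcp [0.1986 0.6447 0.2258] w 0.0875 F [-0.2 -0.1 -0.2] jawdir -107.12 tilt [-0.    -0.001 -1.   ]
world d [ 0.2904 -0.3447  0.0742] tool shift [-0.0742  0.379   0.244 ]
spin needed about world z -32.88 deg => tool spin rad 0.5738 then shift [-0.0742  0.4508 -0.0009] j6 -16.507222749898617
```

View pics/ov_top0.png

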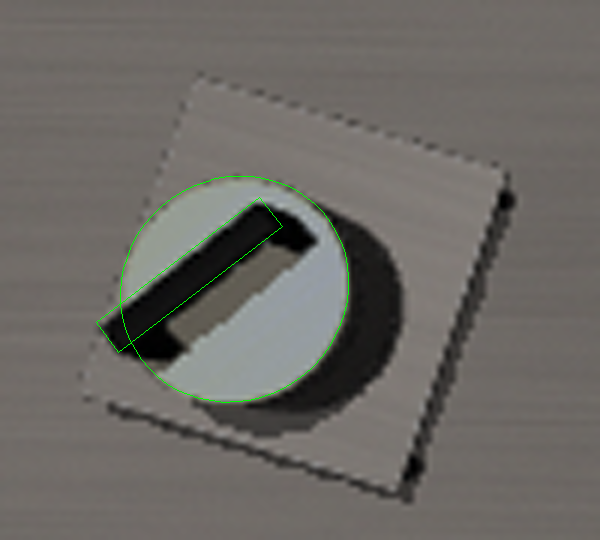

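View pics/ov_scene0.png

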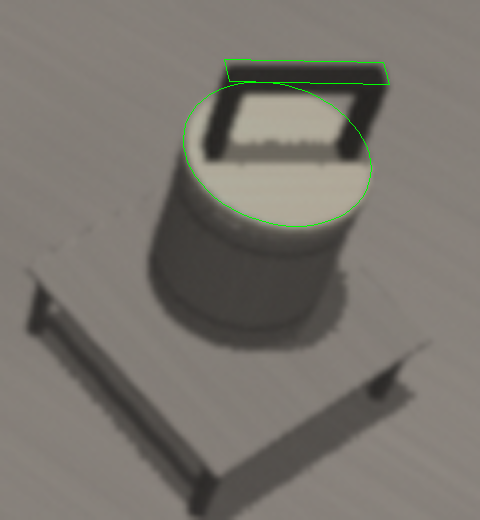

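Emit:
play_rows(
  series=[-0.015, 0, 0, 0.115, -0.015, 0, 0, 0.115, -0.015, 0, 0, 0.115, -0.015, 0, 0, 0.115, -0.015, 0, 0, 0.114],
  jaw=100,
)

```text
time_s: 0.57
tcp_pos: [0.1987, 0.6448, 0.3019]
eef_rot: [37.1, 90.0, -103.2]
contact_force: [-0.6, 0.3, -0.6]
gripper_width: 0.0876
```

Emit:
play_rows(
  series=[0, 0.02, 0, 0, 0, 0.04, 0, 0, 0, 0.04, 0, 0, 0, 0.04, 0, 0, 0, 0.04, 0, 0],
)

```text
time_s: 0.98
tcp_pos: [0.315, 0.5056, 0.3013]
eef_rot: [21.7, 90.0, -118.3]
contact_force: [1.4, 0.5, 0.1]
gripper_width: 0.0872
```

Emit:
play_rows(
  series=[0, 0.04, 0, 0, 0, 0.04, 0, 0, 0, 0.04, 0, 0, 0, 0.04, 0, 0, 0, 0.03, 0, 0],
)

```text
time_s: 1.4
tcp_pos: [0.4377, 0.3591, 0.3016]
eef_rot: [47.6, 90.0, -92.4]
contact_force: [0.6, 0.6, 0.6]
gripper_width: 0.0877
```

```bash
python3 - <<'E'
from h import *
plan([.487,.299,.30],40)
E
```

```text
t 1.4 tcp [0.4377 0.3591 0.3016] w 0.0877 F [0.6 0.6 0.6] jawdir -140.04 tilt [-0. -0. -1.]
world d [ 0.0493 -0.0601 -0.0016] tool shift [0.0016 0.0777 0.0008]
spin needed about world z 0.04 deg => tool spin rad -0.0008 then shift [0.0016 0.0777 0.0009] j6 -19.21912114260871
```

Emit:
play_rows(
  series=[0, 0.03, 0, 0, 0, 0.028, 0, 0, 0, 0.02, 0, 0, 0, 0, 0.001, 0, 0, 0, 0, 0],
)

```text
time_s: 1.82
tcp_pos: [0.4862, 0.3001, 0.3013]
eef_rot: [-9.0, 90.0, -149.1]
contact_force: [-0.0, 0.2, -0.6]
gripper_width: 0.0876
```

```bash
python3 - <<'E'
from h import *
from plant import capture
plan([.487,.299,.215],40)
c=capture("wrist");cv2.imwrite("pics/w1.png",c["img"]);np.savez("pics/w1.npz",K=c["K"],T=c["world_from_camera"])
E
```

```text
t 1.82 tcp [0.4862 0.3001 0.3013] w 0.0876 F [-0.   0.2 -0.6] jawdir -140.14 tilt [-0.001 -0.    -1.   ]
world d [ 0.0008 -0.0011 -0.0863] tool shift [0.0863 0.0014 0.0001]
spin needed about world z 0.14 deg => tool spin rad -0.0024 then shift [0.0863 0.0014 0.0001] j6 -11.425299144066171
```

View pics/w1.png

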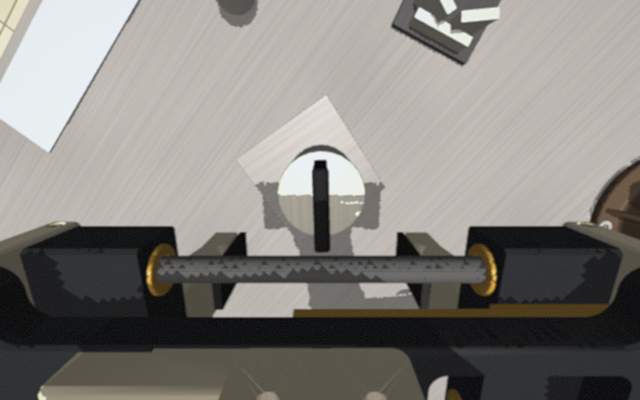

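```bash
python3 - <<'E'
from h import *
w=load("w1")
print(proj([[.486,.3001,.17],[.486,.3001,.23]],*w), back([(320,162),(321,250)],.23,*w),back([(321,194)],.17,*w))
E
```

```text
[[321.9844892  195.57203594]
 [322.35733558 212.69772063]] [[0.51420491 0.269287   0.23      ]
 [0.46551209 0.32639145 0.23      ]] [[0.48783573 0.29947568 0.17      ]]
```

Emit:
play_rows(
  series=[0.02, 0.001, 0, 0, 0.025, 0.001, 0, 0, 0.025, 0, 0, 0, 0.015, 0, 0, 0, 0.008, 0, 0, 0],
)

```text
time_s: 2.28
tcp_pos: [0.4856, 0.2998, 0.2061]
eef_rot: [-0.6, 89.8, -140.6]
contact_force: [0.6, -0.1, 0.6]
gripper_width: 0.0877
```

Emit:
play_rows(
  series=[0, 0, 0, 0, 0, 0, 0, 0, 0, 0, 0, 0, 0, 0, 0, 0, 0, 0, 0, 0],
  jaw=0,
  squeeze=40,
)

```text
time_s: 2.7
tcp_pos: [0.4875, 0.3001, 0.2097]
eef_rot: [-173.5, 89.9, 46.5]
contact_force: [0.5, -0.2, -0.0]
gripper_width: 0.0597
```

Emit:
play_rows(
  series=[0, 0, 0, 0, 0, 0, 0, 0, 0, 0, 0, 0, 0, 0, 0, 0, 0, 0, 0, 0],
)

```text
time_s: 3.12
tcp_pos: [0.4872, 0.2996, 0.2086]
eef_rot: [71.7, 90.0, -68.3]
contact_force: [-1.5, -0.3, -0.3]
gripper_width: 0.0267
```

Emit:
play_rows(
  series=[0, 0, 0, 0, 0, 0, 0, 0, 0, 0, 0, 0, 0, 0, 0, 0, 0, 0, 0, 0],
)

```text
time_s: 3.53
tcp_pos: [0.4872, 0.2997, 0.2085]
eef_rot: [-167.4, 90.0, 52.6]
contact_force: [0.7, 0.0, -0.3]
gripper_width: 0.0133
```

Emit:
play_rows(
  series=[0, 0, 0, 0, -0.005, 0, 0, 0, -0.01, 0, 0, 0, -0.015, 0, 0, 0, -0.02, 0, 0, 0],
)

```text
time_s: 3.95
tcp_pos: [0.4861, 0.2988, 0.2578]
eef_rot: [-1.2, 89.8, -141.2]
contact_force: [0.1, -0.1, -4.7]
gripper_width: 0.0135
```

Emit:
play_rows(
  series=[-0.02, 0, 0, 0, -0.02, 0, 0, 0, -0.01, 0, 0, 0, 0, 0, 0, 0, 0, 0, 0, 0],
)

```text
time_s: 4.37
tcp_pos: [0.4868, 0.2996, 0.3083]
eef_rot: [-88.5, 90.0, 131.5]
contact_force: [-1.1, -0.5, -7.4]
gripper_width: 0.0135
```

```bash
python3 - <<'E'
from h import *
from plant import capture
st()
for n in("scene","wrist"):
    c=capture(n);cv2.imwrite(f"pics/{n}2.png",c["img"]);np.savez(f"pics/{n}2.npz",K=c["K"],T=c["world_from_camera"])
a=cv2.imread("pics/scene0.png");t=load("top0");s=load("scene0")
for p in([.52492,-.08341,104.48],[.52319,-.08558,104.73],[.5265,-.0825,104.5]):
    y=np.radians(p[2]);e=np.array([np.cos(y),np.sin(y)])
    print(p,"bay",p[:2]+.08*e,"aim72",p[:2]+.072*e)
E
```

```text
t 4.37 tcp [0.4868 0.2996 0.3083] w 0.0135 F [-1.1 -0.5 -7.4] jawdir -140.02 tilt [-0.     0.001 -1.   ]
[0.52492, -0.08341, 104.48] bay [ 0.50491664 -0.0059512 ] aim72 [ 0.50691697 -0.01369708]
[0.52319, -0.08558, 104.73] bay [ 0.50284885 -0.00820922] aim72 [ 0.50488297 -0.0159463 ]
[0.5265, -0.0825, 104.5] bay [ 0.5064696  -0.00504819] aim72 [ 0.50847264 -0.01279337]
```

View pics/scene2.png

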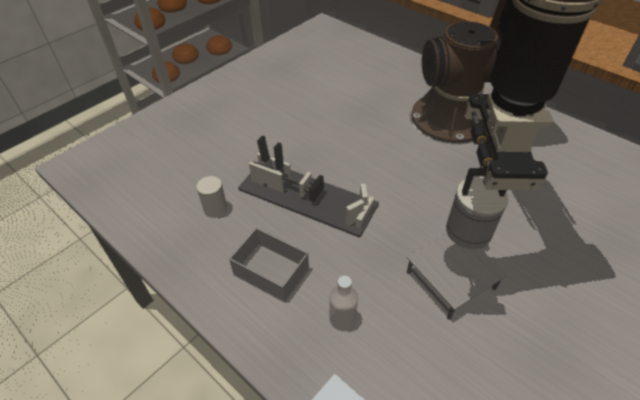

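View pics/wrist2.png

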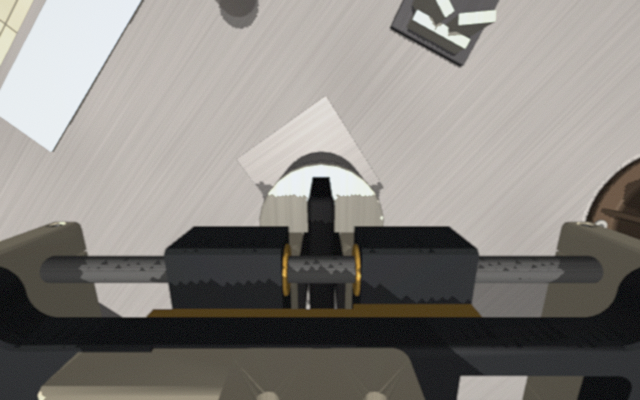

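```bash
python3 - <<'E'
from h import *
plan([.506,-.0145,.308],-75.5)
E
```

```text
t 4.47 tcp [0.4864 0.2992 0.3069] w 0.0131 F [-0.2  0.2 -6.4] jawdir -140.02 tilt [-0.002 -0.001 -1.   ]
world d [ 0.0196 -0.3137  0.0011] tool shift [-0.0011  0.253   0.1865]
spin needed about world z 64.52 deg => tool spin rad -1.1261 then shift [-0.0011 -0.0595  0.3086] j6 -11.197015603331577
```

Emit:
play_rows(
  series=[0, 0.01, 0.0075, 0, 0, 0.02, 0.015, 0, 0, 0.03, 0.0224, 0, 0, 0.03, 0.0224, 0, 0, 0.03, 0.0224, 0],
)

```text
time_s: 4.88
tcp_pos: [0.4946, 0.1483, 0.3071]
eef_rot: [-10.5, 89.9, -150.5]
contact_force: [0.6, 0.6, -6.4]
gripper_width: 0.0137
```

Emit:
play_rows(
  series=[0, 0.03, 0.0224, 0, 0, 0.03, 0.0224, 0, 0, 0.03, 0.0224, 0, 0, 0.025, 0.0187, 0, 0, 0.015, 0.011, 0],
)

```text
time_s: 5.3
tcp_pos: [0.5037, -0.0152, 0.3076]
eef_rot: [-7.7, 89.9, -147.8]
contact_force: [0.2, -0.8, -6.6]
gripper_width: 0.0135
```

Emit:
play_rows(
  series=[0, 0, 0, -0.06, 0, 0, 0, -0.12, 0, 0, 0, -0.125, 0, 0, 0, -0.125, 0, 0, 0, -0.125],
)

```text
time_s: 5.72
tcp_pos: [0.5041, -0.0123, 0.3073]
eef_rot: [-59.1, 89.9, -167.0]
contact_force: [-0.2, 0.7, -5.9]
gripper_width: 0.0132
```

Emit:
play_rows(
  series=[0, 0, 0, -0.125, 0, 0, 0, -0.125, 0, 0, 0, -0.125, 0, 0, 0, -0.12, 0, 0, 0, -0.075],
)

```text
time_s: 6.13
tcp_pos: [0.5041, -0.0121, 0.3073]
eef_rot: [-91.7, 89.9, -166.9]
contact_force: [0.0, 1.0, -6.7]
gripper_width: 0.0135
```

```bash
python3 - <<'E'
from h import *
from plant import capture
plan([.506,-.0145,.308],-75.5)
for n in("scene","top","wrist"):
    c=capture(n);cv2.imwrite(f"pics/{n}3.png",c["img"]);np.savez(f"pics/{n}3.npz",K=c["K"],T=c["world_from_camera"])
E
```

```text
t 6.13 tcp [ 0.5041 -0.0121  0.3073] w 0.0135 F [ 0.   1.  -6.7] jawdir -75.18 tilt [-0.002 -0.001 -1.   ]
world d [ 0.0019 -0.0024  0.0007] tool shift [-0.0007  0.0012  0.0028]
spin needed about world z -0.32 deg => tool spin rad 0.0056 then shift [-0.0007  0.0012  0.0028] j6 83.86253443991286
```

View pics/wrist3.png

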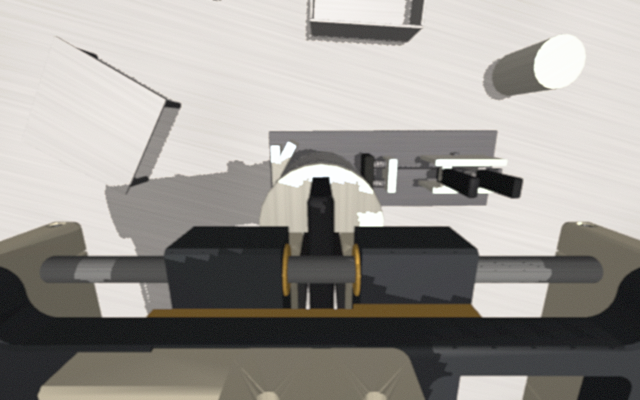

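View pics/top3.png

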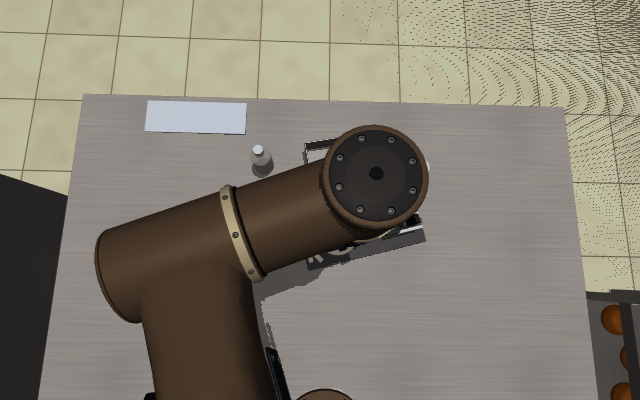

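```bash
python3 - <<'E'
from h import *
im=cv2.imread("pics/wrist3.png");cv2.imwrite("pics/w3c.png",cv2.resize(im[115:235,250:530],None,fx=2.8,fy=2.8,interpolation=cv2.INTER_CUBIC))
E
```

```text
(no output)
```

View pics/w3c.png

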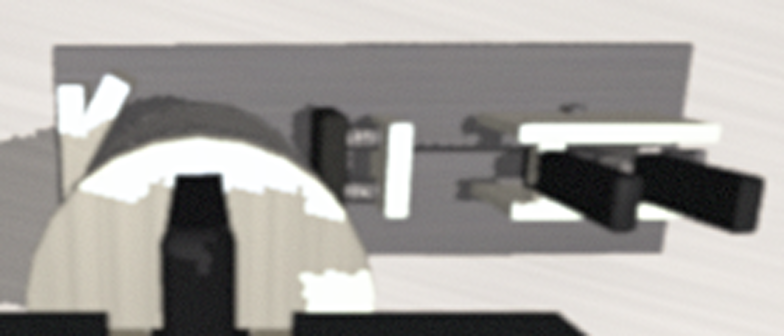

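```bash
python3 - <<'E'
from h import *
from scipy.optimize import least_squares
w=load("wrist3");t=load("top0");s=load("scene0")
cw=crop([(54,45),(693,43),(661,252)],250,115,2.8)
W=back(cw,.012,*w);print(W.round(4),np.linalg.norm(W[0]-W[1]),np.linalg.norm(W[1]-W[2]))
L=np.array([(155,-60),(-195,-60),(-195,60),(155,60)])/1000
ct=crop([(43,198),(625,57),(680,258),(95,405)],290,190,5)
cs=crop([(43,293),(650,537),(743,365)],230,130,5)
def f(p):
    c,sn=np.cos(p[2]),np.sin(p[2]);return np.c_[L@np.array([[c,sn],[-sn,c]])+p[:2],np.full(4,.012)]
def r(p,us):
    o=[]
    Q=f(p)
    if 't' in us:o.append((proj(Q,*t)-ct).ravel()*1.0/368)
    if 's' in us:o.append((proj(Q[[1,0,3]],*s)-cs).ravel()*1.0/457)
    if 'w' in us:o.append((proj(Q[:3],*w)-cw).ravel()/289*.4)
    return np.hstack(o)
for us in("t","s","w","tsw","tw"):
    b=least_squares(lambda p:r(p,us),[.524,-.084,1.823]);p=b.x;e=np.array([np.cos(p[2]),np.sin(p[2])]);print(us,p[:2].round(4),np.degrees(p[2]).round(2),"aim72",(p[:2]+.072*e).round(4),"rms",np.sqrt((b.fun**2).mean()))
print("post top", back(crop([(625,203)],250,115,2.8),.15,*w),"trig top",back(crop([(750,205)],250,115,2.8),.154,*w))
E
```

```text
[[ 0.5435  0.0794  0.012 ]
 [ 0.6312 -0.2557  0.012 ]
 [ 0.5174 -0.2854  0.012 ]] 0.34642600075037194 0.11767717548776573
t [ 0.5232 -0.0856] 104.74 aim72 [ 0.5049 -0.016 ] rms 0.0009433480419200248
s [ 0.528  -0.0799] 104.36 aim72 [ 0.5102 -0.0102] rms 0.0014577821308942676
w [ 0.5245 -0.0834] 104.73 aim72 [ 0.5062 -0.0138] rms 0.0012623648812236635
tsw [ 0.5245 -0.0838] 104.6 aim72 [ 0.5064 -0.0141] rms 0.002101114800915272
tw [ 0.5237 -0.0848] 104.78 aim72 [ 0.5053 -0.0152] rms 0.0013487682553673895
post top [[ 0.5495243  -0.17465919  0.15      ]] trig top [[ 0.56133905 -0.2201553   0.154     ]]
```

Emit:
play_rows(
  series=[0.005, 0.0012, 0.003, 0.005, 0.015, 0, 0, 0, 0.02, 0, 0, 0, 0.015, 0, 0, 0, 0.005, 0, 0, 0],
)

```text
time_s: 6.7
tcp_pos: [0.5052, -0.0148, 0.2454]
eef_rot: [-96.1, 89.7, -172.1]
contact_force: [-1.3, -0.3, -6.9]
gripper_width: 0.0132
```

```bash
python3 - <<'E'
from h import *
from plant import capture
plan([.506,-.0148,.1605],-75.3)
for n in("scene","wrist"):
    c=capture(n);cv2.imwrite(f"pics/{n}4.png",c["img"]);np.savez(f"pics/{n}4.npz",K=c["K"],T=c["world_from_camera"])
im=cv2.imread("pics/scene4.png")
cv2.imwrite("pics/s4c.png",cv2.resize(im[100:260,220:420],None,fx=3.7,fy=3.7,interpolation=cv2.INTER_CUBIC))
E
```

```text
t 6.7 tcp [ 0.5052 -0.0148  0.2454] w 0.0132 F [-1.3 -0.3 -6.9] jawdir -76.0 tilt [-0.004 -0.001 -1.   ]
world d [ 0.0008  0.     -0.0849] tool shift [0.0849 0.0008 0.0002]
spin needed about world z 0.7 deg => tool spin rad -0.0121 then shift [0.0849 0.0008 0.0002] j6 83.45179331372776
```

View pics/s4c.png

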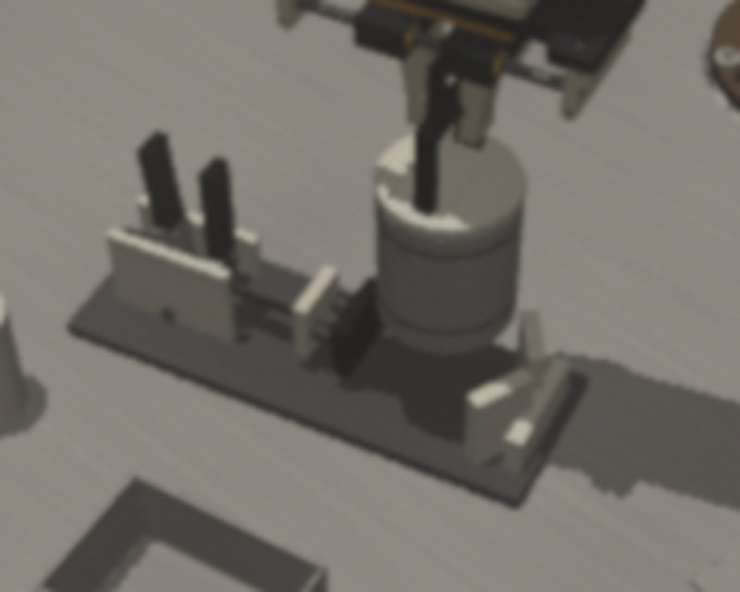

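Emit:
play_rows(
  series=[0.01, 0.0005, 0, -0.006, 0.02, 0, 0, 0, 0.02, 0, 0, 0, 0.012, 0, 0, 0, 0.008, 0, 0, 0],
)

```text
time_s: 7.22
tcp_pos: [0.5071, -0.0144, 0.1775]
eef_rot: [-92.4, 90.0, -167.9]
contact_force: [0.4, 0.2, -5.8]
gripper_width: 0.0135
```

Emit:
play_rows(
  series=[0.004, 0, 0, 0, 0.003, 0, 0, 0, 0.002, 0, 0, 0, 0.001, 0, 0, 0, 0.001, 0, 0, 0],
)

```text
time_s: 7.63
tcp_pos: [0.5078, -0.0142, 0.1682]
eef_rot: [87.6, 89.9, 12.1]
contact_force: [0.2, 0.2, -5.6]
gripper_width: 0.0138
```

```bash
python3 - <<'E'
from h import *
from plant import capture
plan([.506,-.0148,.1605],-75.3)
for n in("scene",):
    c=capture(n);cv2.imwrite(f"pics/{n}5.png",c["img"]);np.savez(f"pics/{n}5.npz",K=c["K"],T=c["world_from_camera"])
im=cv2.imread("pics/scene5.png")
cv2.imwrite("pics/s5c.png",cv2.resize(im[100:260,220:420],None,fx=3.7,fy=3.7,interpolation=cv2.INTER_CUBIC))
E
```

```text
t 7.63 tcp [ 0.5078 -0.0142  0.1682] w 0.0138 F [ 0.2  0.2 -5.6] jawdir -75.49 tilt [ 0.001  0.    -1.   ]
world d [-0.0018 -0.0006 -0.0077] tool shift [ 0.0077 -0.0019  0.0002]
spin needed about world z 0.19 deg => tool spin rad -0.0033 then shift [ 0.0077 -0.0019  0.0002] j6 83.90949540743556
```

View pics/s5c.png

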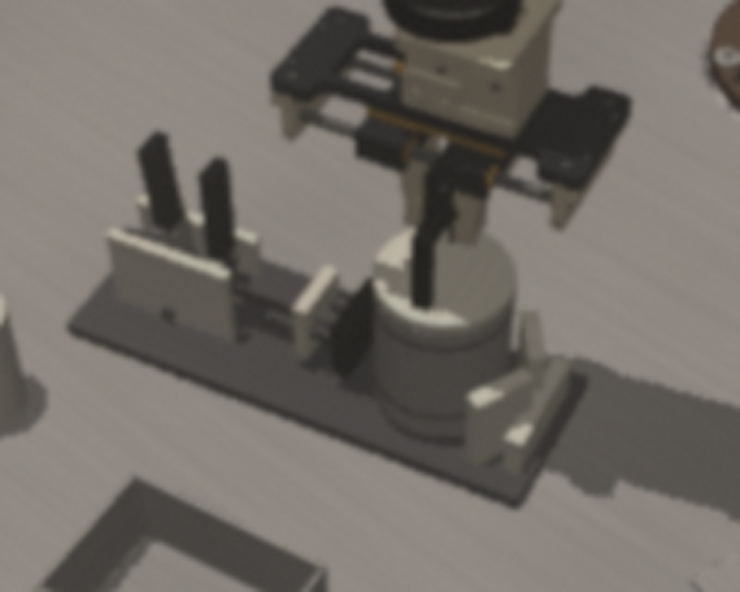

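Emit:
play_rows(
  series=[0.002, -0.001, 0, 0, 0.002, 0, 0, 0, 0.0015, 0, 0, 0, 0.001, 0, 0, 0, 0, 0, 0, 0],
)

```text
time_s: 8.1
tcp_pos: [0.5061, -0.0146, 0.1608]
eef_rot: [-86.0, 90.0, -161.5]
contact_force: [0.3, -0.0, -6.0]
gripper_width: 0.0132
```

Emit:
play_rows(
  series=[0.0007, 0, 0, 0, 0.0007, 0, 0, 0, 0, 0, 0, 0, 0, 0, 0, 0, 0, 0, 0, 0],
)

```text
time_s: 8.52
tcp_pos: [0.5068, -0.0145, 0.1605]
eef_rot: [77.2, 89.9, 1.8]
contact_force: [-2.6, 0.1, 6.5]
gripper_width: 0.0137
```

Emit:
play_rows(
  series=[-0.0006, 0, 0, 0, 0, 0, 0, 0, 0, 0, 0, 0, 0, 0, 0, 0, 0, 0, 0, 0],
)

```text
time_s: 8.93
tcp_pos: [0.5066, -0.0145, 0.1605]
eef_rot: [79.8, 90.0, 4.3]
contact_force: [-0.7, 0.5, 2.4]
gripper_width: 0.0136
```

Emit:
play_rows(
  series=[0, 0, 0, 0, 0, 0, 0, 0, 0, 0, 0, 0, 0, 0, 0, 0, 0, 0, 0, 0],
  jaw=70,
)

```text
time_s: 9.35
tcp_pos: [0.5063, -0.0146, 0.1601]
eef_rot: [-85.5, 90.0, -161.0]
contact_force: [-1.3, 0.2, 0.2]
gripper_width: 0.0412
```

Emit:
play_rows(
  series=[0, 0, 0, 0, 0, 0, 0, 0, 0, 0, 0, 0, 0, 0, 0, 0, 0, 0, 0, 0],
)

```text
time_s: 9.77
tcp_pos: [0.5063, -0.0145, 0.1603]
eef_rot: [15.7, 90.0, -59.8]
contact_force: [-0.5, -0.9, -0.1]
gripper_width: 0.0609
```

```bash
python3 - <<'E'
from h import *
from plant import capture
st()
for n in("scene","wrist"):
    c=capture(n);cv2.imwrite(f"pics/{n}6.png",c["img"]);np.savez(f"pics/{n}6.npz",K=c["K"],T=c["world_from_camera"])
im=cv2.imread("pics/scene6.png")
cv2.imwrite("pics/s6c.png",cv2.resize(im[100:260,220:420],None,fx=3.7,fy=3.7,interpolation=cv2.INTER_CUBIC))
E
```

```text
t 9.77 tcp [ 0.5063 -0.0145  0.1603] w 0.0609 F [-0.5 -0.9 -0.1] jawdir -75.49 tilt [ 0. -0. -1.]
```

View pics/s6c.png

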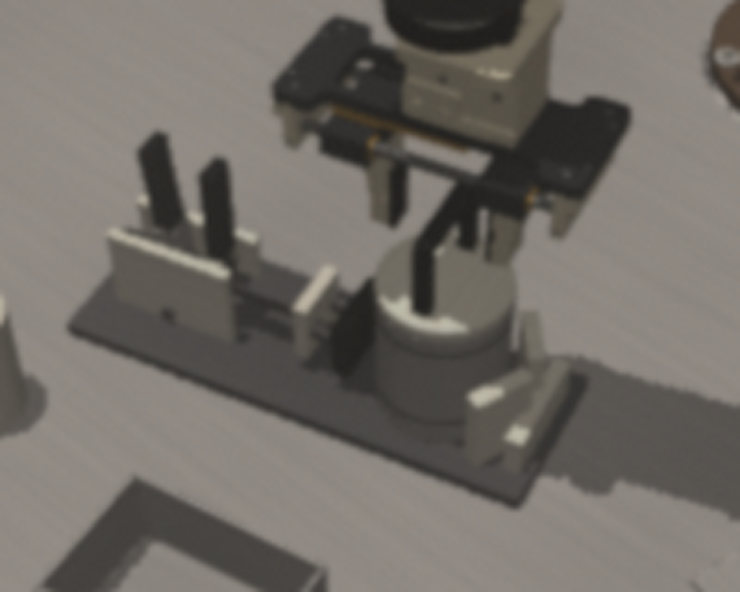

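Emit:
play_rows(
  series=[-0.005, 0, 0, 0, -0.01, 0, 0, 0, -0.015, 0, 0, 0, -0.02, 0, 0, 0, -0.02, 0, 0, 0],
  jaw=100,
)

```text
time_s: 10.28
tcp_pos: [0.5062, -0.0146, 0.2318]
eef_rot: [-9.1, 90.0, -84.6]
contact_force: [-0.0, 0.0, -0.8]
gripper_width: 0.0858
```

Emit:
play_rows(
  series=[-0.005, 0, 0.01, 0, 0, 0, 0.02, 0, 0, 0, 0.02, 0, 0, 0, 0.02, 0, 0, 0, 0.01, 0],
)

```text
time_s: 10.7
tcp_pos: [0.5267, -0.0937, 0.2358]
eef_rot: [58.8, 90.0, -16.8]
contact_force: [0.1, -0.1, -0.6]
gripper_width: 0.0875
```

```bash
python3 - <<'E'
from h import *
from plant import capture
st()
for n in("scene","wrist"):
    c=capture(n);cv2.imwrite(f"pics/{n}7.png",c["img"]);np.savez(f"pics/{n}7.npz",K=c["K"],T=c["world_from_camera"])
E
```

```text
t 10.7 tcp [ 0.5267 -0.0937  0.2358] w 0.0875 F [ 0.1 -0.1 -0.6] jawdir -75.53 tilt [ 0.001 -0.    -1.   ]
```

View pics/wrist7.png

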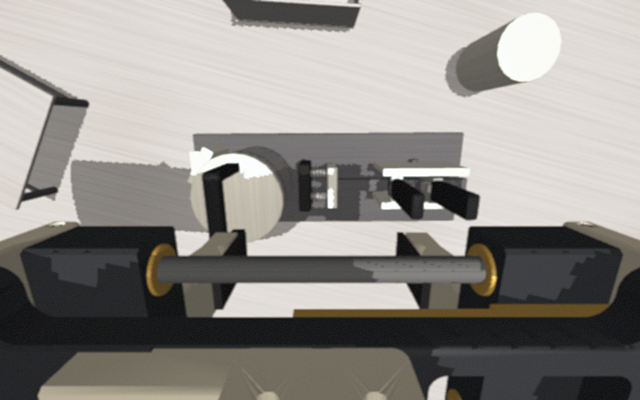

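View pics/scene7.png

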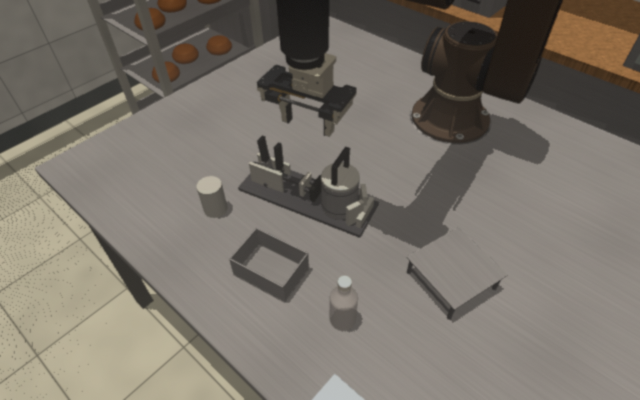

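```bash
python3 - <<'E'
from h import *
im=cv2.imread("pics/wrist7.png");cv2.imwrite("pics/w7c.png",cv2.resize(im[125:245,180:490],None,fx=2.55,fy=2.55,interpolation=cv2.INTER_CUBIC))
im=cv2.imread("pics/scene7.png");cv2.imwrite("pics/s7c.png",cv2.resize(im[130:240,230:390],None,fx=5,fy=5,interpolation=cv2.INTER_CUBIC))
E
```

```text
(no output)
```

View pics/w7c.png

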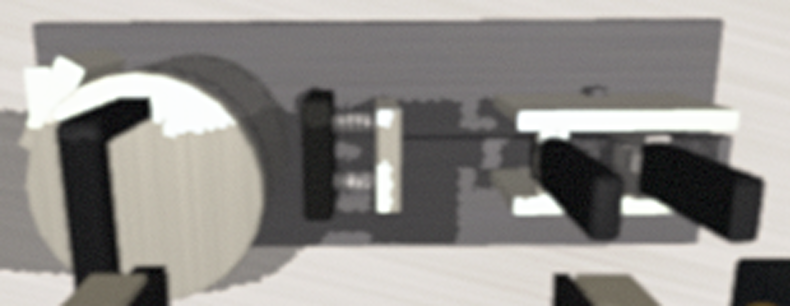

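View pics/s7c.png

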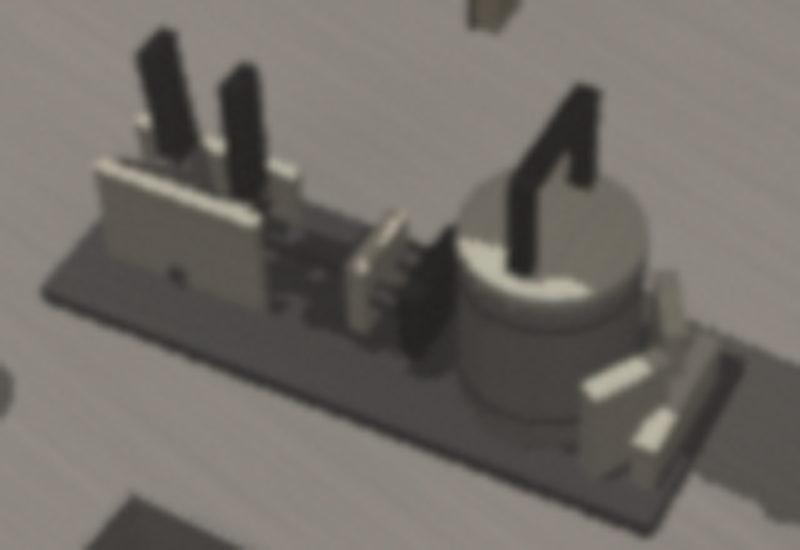

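```bash
cat >> h.py <<'E'
CL=np.array([.5240,-.0844,np.radians(104.7)])
def clampf(P,c=None):
    c=CL if c is None else c
    P=np.atleast_2d(P);e=np.array([np.cos(c[2]),np.sin(c[2])]);n=np.array([-e[1],e[0]]);d=P[:,:2]-c[:2];return np.c_[d@e,d@n,P[:,2]]
def worldf(P,c=None):
    c=CL if c is None else c
    P=np.atleast_2d(P);e=np.array([np.cos(c[2]),np.sin(c[2])]);n=np.array([-e[1],e[0]]);return np.c_[c[:2]+P[:,:1]*e+P[:,1:2]*n,P[:,2]]
E
python3 - <<'E'
from h import *
w=load("wrist7");C=lambda p:crop([p],180,125,2.55)
for n,p,z in(("c1",(36,24),.012),("c2",(722,19),.012),("c3",(695,243),.012),("lid",(145,184),.122),("pad",(303,155),.071),("postF",(594,208),.15),("postR",(620,208),.15),("trF",(735,208),.154),("trR",(762,208),.154)):
    print(n,clampf(back(C(p),z,*w)).round(4))
print("tcp",clampf([[.5267,-.0937,.2358]]))
s=load("scene7");C=lambda p:crop([p],230,130,5)
for n,p,z in(("c1",(43,293),.012),("c2",(650,537),.012),("c3",(743,365),.012),("lid",(553,235),.122),("post",(243,72),.15),("trig",(165,38),.154)):
    print(n,clampf(back(C(p),z,*s)).round(4))
E
```

```text
c1 [[ 0.1519 -0.0599  0.012 ]]
c2 [[-0.1924 -0.0606  0.012 ]]
c3 [[-0.1923  0.0578  0.012 ]]
lid [[ 0.071  -0.0041  0.122 ]]
pad [[ 0.015  -0.0044  0.071 ]]
postF [[-0.0902 -0.0017  0.15  ]]
postR [[-0.0991 -0.0017  0.15  ]]
trF [[-0.1364 -0.0026  0.154 ]]
trR [[-0.1455 -0.0026  0.154 ]]
tcp [[-0.00968074 -0.00025167  0.2358    ]]
c1 [[-0.1887 -0.0637  0.012 ]]
c2 [[ 0.1582 -0.0666  0.012 ]]
c3 [[0.1559 0.0539 0.012 ]]
lid [[ 0.0751 -0.0052  0.122 ]]
post [[-0.0938  0.0018  0.15  ]]
trig [[-0.1378  0.0024  0.154 ]]
```

Emit:
play_rows(
  series=[0, 0, 0.015, 0, 0, 0, 0.025, 0, 0, 0, 0.03, 0, 0, 0, 0.022, 0, 0, 0, 0.012, 0],
)

```text
time_s: 11.22
tcp_pos: [0.5527, -0.194, 0.2353]
eef_rot: [-58.3, 90.0, -133.8]
contact_force: [0.3, 0.8, -1.3]
gripper_width: 0.0875
```

Emit:
play_rows(
  series=[0.01, 0, 0, 0, 0.02, 0, 0, 0, 0.02, 0, 0, 0, 0.012, 0, 0, 0, 0.005, 0, 0, 0],
)

```text
time_s: 11.63
tcp_pos: [0.5509, -0.1914, 0.1658]
eef_rot: [-118.4, 89.8, 166.1]
contact_force: [-1.0, -0.0, -0.1]
gripper_width: 0.0878
```

```bash
python3 - <<'E'
from h import *
from plant import capture
s,R=plan(worldf([[-.112,0,.104]])[0],-75.3)
print(clampf(s["tcp_pos"]))
for n in("scene","wrist"):
    c=capture(n);cv2.imwrite(f"pics/{n}8.png",c["img"]);np.savez(f"pics/{n}8.npz",K=c["K"],T=c["world_from_camera"])
im=cv2.imread("pics/scene8.png");cv2.imwrite("pics/s8c.png",cv2.resize(im[70:230,200:400],None,fx=4,fy=4,interpolation=cv2.INTER_CUBIC))
E
```

```text
t 11.63 tcp [ 0.5509 -0.1914  0.1658] w 0.0878 F [-1.  -0.  -0.1] jawdir -75.49 tilt [-0.003  0.001 -1.   ]
world d [ 0.0016 -0.0013 -0.0618] tool shift [0.0618 0.0012 0.0017]
spin needed about world z 0.19 deg => tool spin rad -0.0033 then shift [0.0618 0.0012 0.0017] j6 104.53106086410766
[[-0.11031726  0.00116997  0.16582488]]
```

View pics/wrist8.png

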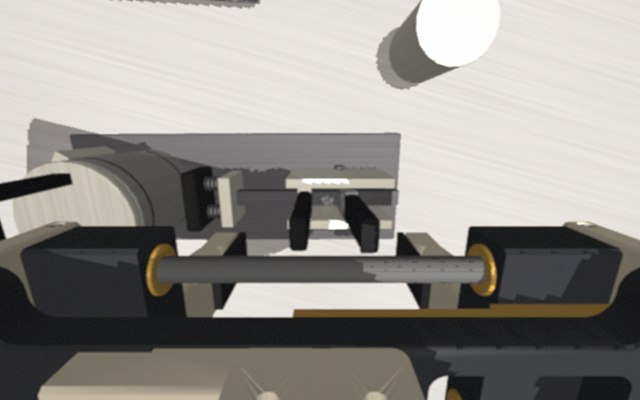

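View pics/s8c.png

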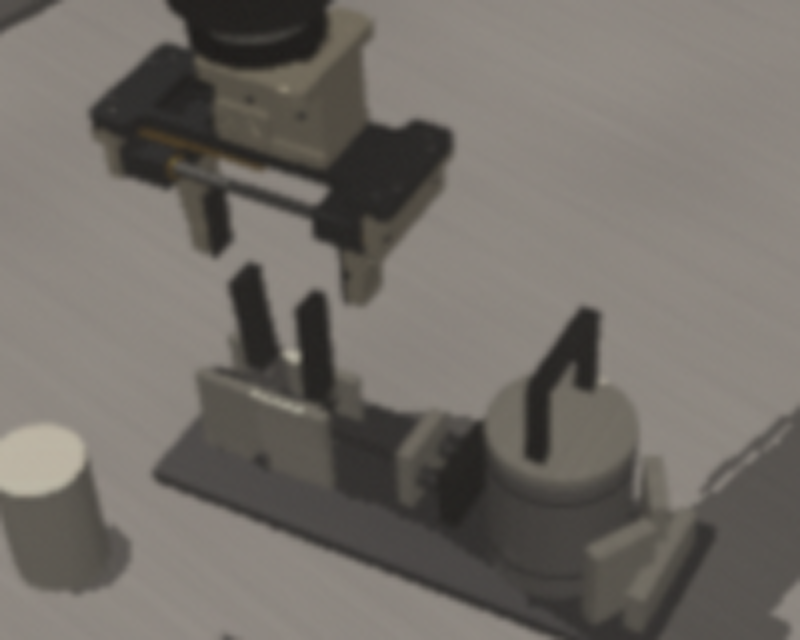

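Emit:
play_rows(
  series=[0.008, 0.001, 0.0015, -0.003, 0.016, 0, 0, 0, 0.018, 0, 0, 0, 0.013, 0, 0, 0, 0.007, 0, 0, 0],
)

```text
time_s: 12.15
tcp_pos: [0.5535, -0.1936, 0.1052]
eef_rot: [-127.1, 90.0, 157.6]
contact_force: [-0.3, -0.1, 0.1]
gripper_width: 0.0877
```

```bash
python3 - <<'E'
from h import *
from plant import capture
s,R=plan(worldf([[-.1075,0,.103]])[0],-75.3)
print(clampf(s["tcp_pos"]))
for n in("scene","wrist"):
    c=capture(n);cv2.imwrite(f"pics/{n}9.png",c["img"]);np.savez(f"pics/{n}9.npz",K=c["K"],T=c["world_from_camera"])
im=cv2.imread("pics/scene9.png");cv2.imwrite("pics/s9c.png",cv2.resize(im[70:230,200:400],None,fx=4,fy=4,interpolation=cv2.INTER_CUBIC))
im=cv2.imread("pics/wrist9.png");cv2.imwrite("pics/w9c.png",cv2.resize(im[100:300,150:500],None,fx=2.2,fy=2.2,interpolation=cv2.INTER_CUBIC))
E
```

```text
t 12.15 tcp [ 0.5535 -0.1936  0.1052] w 0.0877 F [-0.3 -0.1  0.1] jawdir -75.31 tilt [-0.001  0.    -1.   ]
world d [-0.0022  0.0052 -0.0022] tool shift [ 0.0022 -0.0008 -0.0056]
spin needed about world z 0.01 deg => tool spin rad -0.0003 then shift [ 0.0022 -0.0008 -0.0056] j6 104.88941661074404
[[-0.11307051 -0.0007871   0.10520009]]
```

View pics/w9c.png

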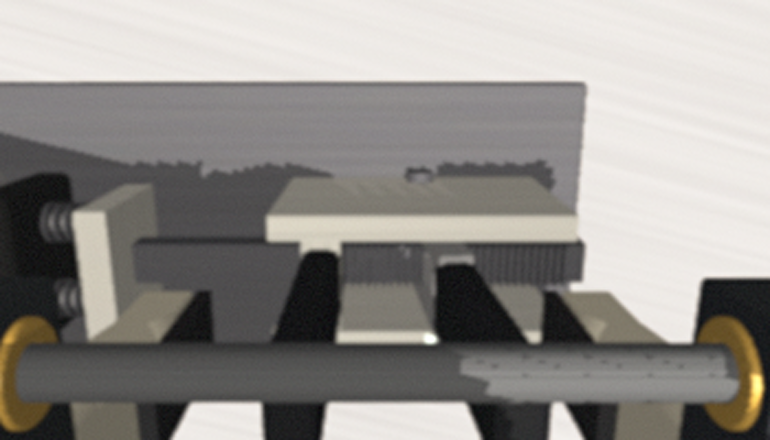

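View pics/s9c.png

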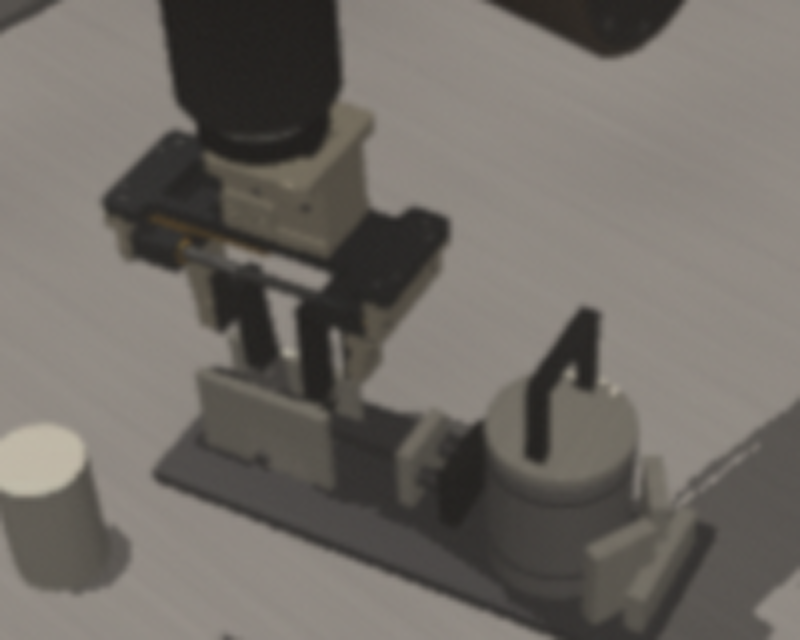

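Emit:
play_rows(
  series=[0.001, 0, -0.002, 0, 0, 0, -0.002, 0, 0, 0, 0, 0, 0, 0, 0, 0, 0, 0, 0, 0],
)

```text
time_s: 12.67
tcp_pos: [0.5531, -0.19, 0.1059]
eef_rot: [71.6, 89.9, -3.7]
contact_force: [0.2, 0.4, -0.0]
gripper_width: 0.0875
```

Emit:
play_rows(
  series=[0, 0, 0, 0, 0, 0, 0, 0, 0, 0, 0, 0, 0, 0, 0, 0, 0, 0, 0, 0],
  jaw=20,
  squeeze=25,
)

```text
time_s: 13.08
tcp_pos: [0.5531, -0.1904, 0.1056]
eef_rot: [35.3, 89.9, -40.0]
contact_force: [0.3, -2.8, 2.1]
gripper_width: 0.0599
```

Emit:
play_rows(
  series=[0, 0, 0, 0, 0, 0, 0, 0, 0, 0, 0, 0, 0, 0, 0, 0, 0, 0, 0, 0],
)

```text
time_s: 13.5
tcp_pos: [0.5525, -0.1885, 0.1059]
eef_rot: [162.4, 89.9, 87.1]
contact_force: [-4.1, 10.0, 9.1]
gripper_width: 0.037
```

```bash
cat >> h.py <<'E'
def look(i):
    from plant import capture
    s,R=st();print(clampf(s["tcp_pos"]).round(4))
    c=capture("wrist");cv2.imwrite(f"pics/wr{i}.png",c["img"]);np.savez(f"pics/wr{i}.npz",K=c["K"],T=c["world_from_camera"])
    d=capture("scene");cv2.imwrite(f"pics/sc{i}.png",d["img"])
    a=cv2.resize(c["img"][110:270,60:460],None,fx=2,fy=2,interpolation=cv2.INTER_CUBIC)
    b=cv2.resize(d["img"][140:240,230:390],None,fx=2.8,fy=2.8,interpolation=cv2.INTER_CUBIC)
    b=cv2.copyMakeBorder(b,0,0,0,800-b.shape[1],cv2.BORDER_CONSTANT)
    cv2.imwrite(f"pics/lk{i}.png",np.vstack([a,b]))
E
python3 -c "
from h import *
look(1)"
```

```text
t 13.5 tcp [ 0.5525 -0.1885  0.1059] w 0.037 F [-4.1 10.   9.1] jawdir -75.3 tilt [ 0.     0.002 -1.   ]
[[-0.1079 -0.0012  0.1059]]
```

View pics/lk1.png

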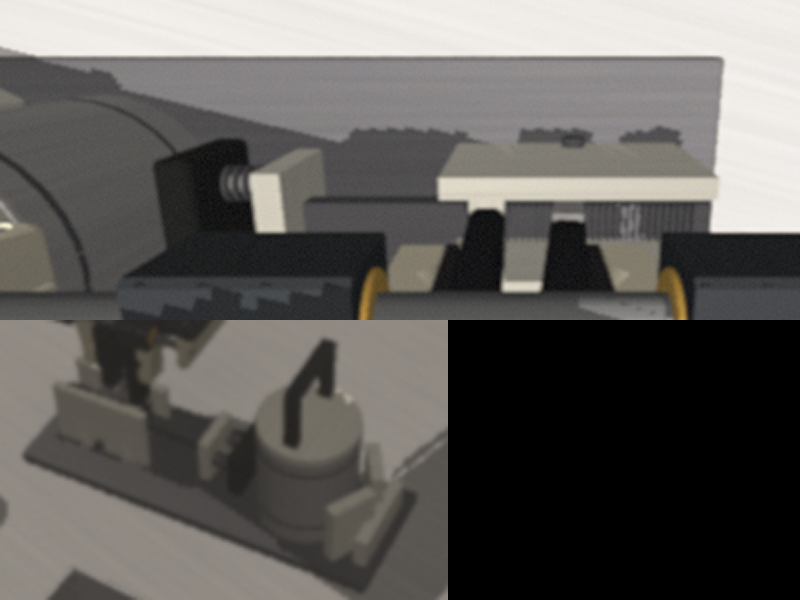

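Emit:
play_rows(
  series=[0, 0, 0, 0, 0, 0, 0, 0, 0, 0, 0, 0, 0, 0, 0, 0, 0, 0, 0, 0],
  jaw=100,
)

```text
time_s: 14.02
tcp_pos: [0.5529, -0.19, 0.105]
eef_rot: [119.7, 90.0, 44.4]
contact_force: [2.9, -2.1, -1.5]
gripper_width: 0.0646
```

Emit:
play_rows(
  series=[0, 0, 0, 0, 0, 0, 0, 0, 0, 0, 0, 0, 0, 0, 0, 0, 0, 0, 0, 0],
)

```text
time_s: 14.43
tcp_pos: [0.5524, -0.1899, 0.1051]
eef_rot: [-120.7, 90.0, 164.0]
contact_force: [0.2, -0.9, -0.0]
gripper_width: 0.0875
```

```bash
python3 -c "
from h import *
look(2)"
```

```text
t 14.43 tcp [ 0.5524 -0.1899  0.1051] w 0.0875 F [ 0.2 -0.9 -0. ] jawdir -75.33 tilt [-0.001  0.    -1.   ]
[[-0.1092 -0.0007  0.1051]]
```

View pics/lk2.png

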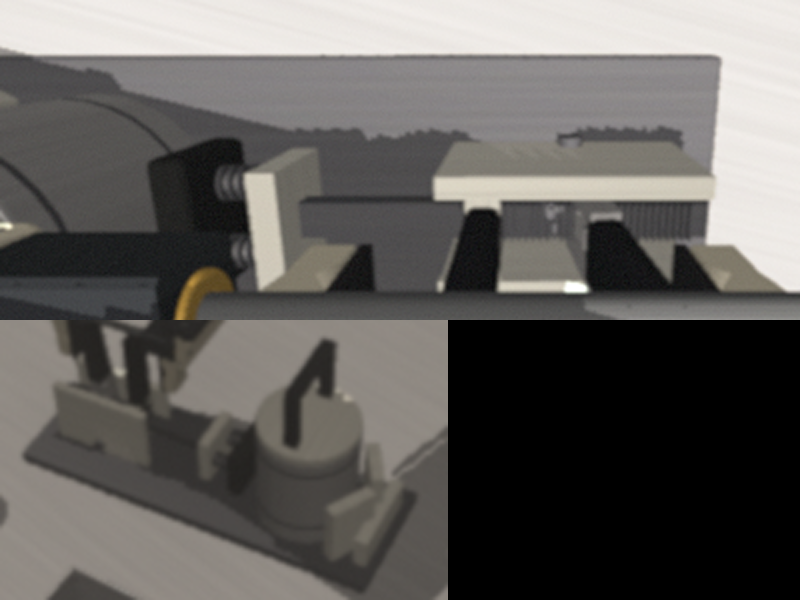

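Emit:
play_rows(
  series=[0, 0, 0, 0, 0, 0, 0, 0, 0, 0, 0, 0, 0, 0, 0, 0, 0, 0, 0, 0],
  jaw=20,
)

```text
time_s: 14.95
tcp_pos: [0.5531, -0.1907, 0.1058]
eef_rot: [17.4, 89.9, -57.9]
contact_force: [-0.0, -8.8, 2.6]
gripper_width: 0.0601
```

Emit:
play_rows(
  series=[0, 0, 0, 0, 0, 0, 0, 0, 0, 0, 0, 0, 0, 0, 0, 0, 0, 0, 0, 0],
)

```text
time_s: 15.37
tcp_pos: [0.5525, -0.1886, 0.1061]
eef_rot: [161.0, 89.9, 85.7]
contact_force: [-4.8, 10.7, 11.1]
gripper_width: 0.037
```

Emit:
play_rows(
  series=[0, 0, 0, 0, 0, 0, 0, 0, 0, 0, 0, 0, 0, 0, 0, 0, 0, 0, 0, 0],
  jaw=100,
)

```text
time_s: 15.78
tcp_pos: [0.5529, -0.19, 0.1051]
eef_rot: [102.1, 90.0, 26.7]
contact_force: [1.6, -1.4, -0.4]
gripper_width: 0.0648
```

Emit:
play_rows(
  series=[0, 0, 0, 0, 0, 0, 0, 0, 0, 0, 0, 0, 0, 0, 0, 0, 0, 0, 0, 0],
)

```text
time_s: 16.2
tcp_pos: [0.5525, -0.1899, 0.1051]
eef_rot: [-123.7, 90.0, 160.9]
contact_force: [-0.4, -0.1, -0.5]
gripper_width: 0.0872
```

```bash
python3 -c "
from h import *
look(3)"
```

```text
t 16.2 tcp [ 0.5525 -0.1899  0.1051] w 0.0872 F [-0.4 -0.1 -0.5] jawdir -75.32 tilt [-0.  0. -1.]
[[-0.1093 -0.0008  0.1051]]
```

View pics/lk3.png

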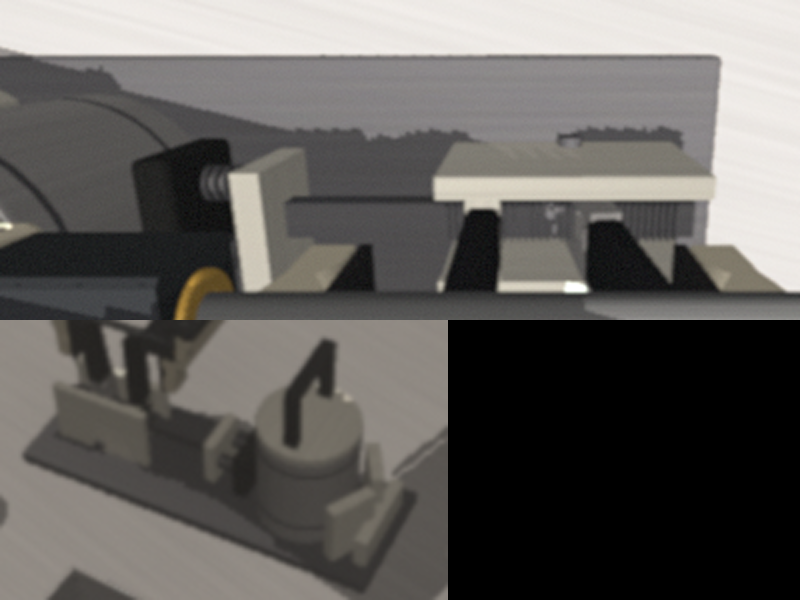

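Emit:
play_rows(
  series=[0, 0, 0, 0, 0, 0, 0, 0, 0, 0, 0, 0, 0, 0, 0, 0, 0, 0, 0, 0],
  jaw=20,
)

```text
time_s: 16.72
tcp_pos: [0.5531, -0.1907, 0.1058]
eef_rot: [16.1, 89.9, -59.2]
contact_force: [-0.9, -8.7, 2.6]
gripper_width: 0.0601
```

Emit:
play_rows(
  series=[0, 0, 0, 0, 0, 0, 0, 0, 0, 0, 0, 0, 0, 0, 0, 0, 0, 0, 0, 0],
)

```text
time_s: 17.13
tcp_pos: [0.5525, -0.1885, 0.1061]
eef_rot: [161.5, 89.9, 86.1]
contact_force: [-5.6, 10.1, 10.9]
gripper_width: 0.0368
```

Emit:
play_rows(
  series=[0, 0, 0, 0, 0, 0, 0, 0, 0, 0, 0, 0, 0, 0, 0, 0, 0, 0, 0, 0],
  jaw=100,
)

```text
time_s: 17.55
tcp_pos: [0.5529, -0.19, 0.1051]
eef_rot: [96.0, 90.0, 20.7]
contact_force: [2.3, -1.9, -1.6]
gripper_width: 0.0646
```

Emit:
play_rows(
  series=[0, 0, 0, 0, 0, 0, 0, 0, 0, 0, 0, 0, 0, 0, 0, 0, 0, 0, 0, 0],
)

```text
time_s: 17.97
tcp_pos: [0.5525, -0.1898, 0.1051]
eef_rot: [-128.7, 90.0, 156.0]
contact_force: [0.1, -0.8, 0.5]
gripper_width: 0.0872
```

```bash
python3 -c "
from h import *
look(4)"
```

```text
t 17.97 tcp [ 0.5525 -0.1898  0.1051] w 0.0872 F [ 0.1 -0.8  0.5] jawdir -75.32 tilt [-0.  0. -1.]
[[-0.1092 -0.0008  0.1051]]
```

View pics/lk4.png

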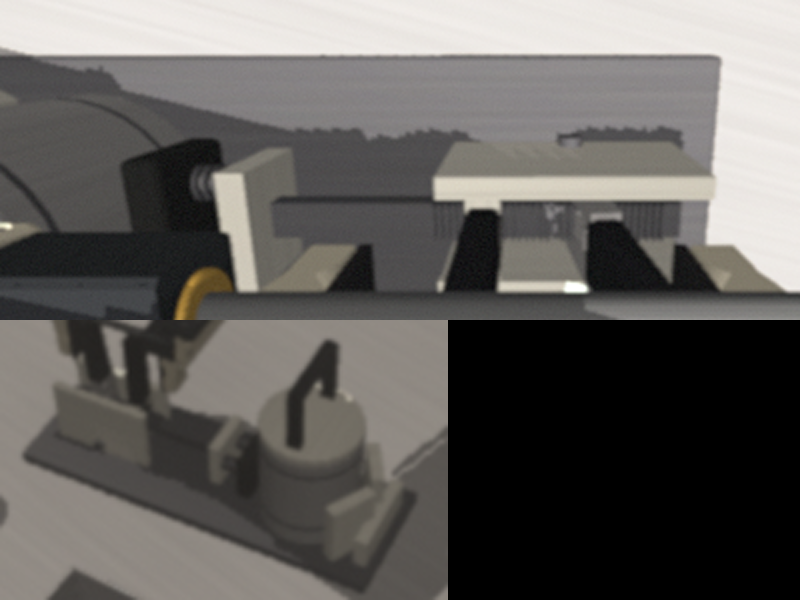

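Emit:
play_rows(
  series=[0, 0, 0, 0, 0, 0, 0, 0, 0, 0, 0, 0, 0, 0, 0, 0, 0, 0, 0, 0],
  jaw=20,
)

```text
time_s: 18.48
tcp_pos: [0.5531, -0.1908, 0.1058]
eef_rot: [16.8, 89.9, -58.6]
contact_force: [-0.0, -9.8, 1.7]
gripper_width: 0.0596
```

Emit:
play_rows(
  series=[0, 0, 0, 0, 0, 0, 0, 0, 0, 0, 0, 0, 0, 0, 0, 0, 0, 0, 0, 0],
)

```text
time_s: 18.9
tcp_pos: [0.5524, -0.1885, 0.1061]
eef_rot: [162.6, 89.9, 87.3]
contact_force: [-5.9, 11.0, 11.0]
gripper_width: 0.0371
```

```bash
python3 -c "
from h import *
look(5)"
```

```text
t 18.9 tcp [ 0.5524 -0.1885  0.1061] w 0.0371 F [-5.9 11.  11. ] jawdir -75.3 tilt [ 0.     0.002 -1.   ]
[[-0.1079 -0.0011  0.1061]]
```

View pics/lk5.png

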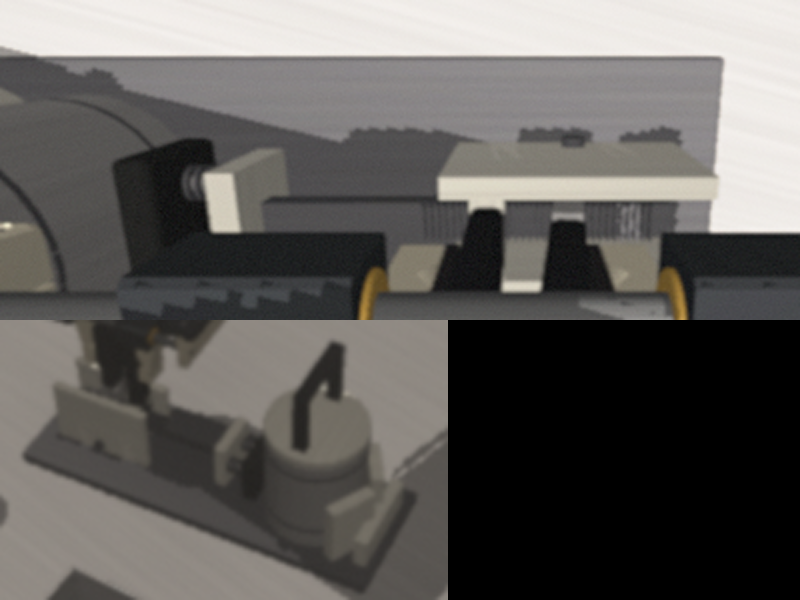

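```bash
cat >> h.py <<'E'
def track(a,b,box,m=8,k=8):
    A=cv2.imread(a);B=cv2.imread(b);x,y,w,h=box
    T=cv2.resize(A[y:y+h,x:x+w],None,fx=k,fy=k,interpolation=cv2.INTER_CUBIC)
    S=cv2.resize(B[y-m:y+h+m,x-m:x+w+m],None,fx=k,fy=k,interpolation=cv2.INTER_CUBIC)
    r=cv2.matchTemplate(S,T,cv2.TM_CCOEFF_NORMED);_,v,_,p=cv2.minMaxLoc(r);return np.array(p)/k-m,round(v,3)
E
python3 - <<'E'
from h import *
s=load("scene0")
# px per mm along clamp x at lid
P=worldf([[.072,0,.122],[.080,0,.122]]);d=np.diff(proj(P,*s),axis=0)[0];print("8mm ->",d)
for i in (2,3,4,5): 
    r=track("pics/sc1.png",f"pics/sc{i}.png",(320,160,46,52));print(i,r, "mm",8*r[0]@d/(d@d))
E
```

```text
8mm -> [3.10310012 1.09642898]
2 (array([0., 0.]), 0.999) mm 0.0
3 (array([0., 0.]), 0.998) mm 0.0
4 (array([1.  , 0.25]), 0.989) mm 2.494385920783102
5 (array([3.  , 0.75]), 0.967) mm 7.483157762349307
```

Emit:
play_rows(
  series=[0, 0, 0, 0, 0, 0, 0, 0, 0, 0, 0, 0, 0, 0, 0, 0, 0, 0, 0, 0],
  jaw=100,
)

```text
time_s: 19.42
tcp_pos: [0.5529, -0.1901, 0.1051]
eef_rot: [98.4, 90.0, 23.1]
contact_force: [1.5, -1.6, -1.2]
gripper_width: 0.0647
```

Emit:
play_rows(
  series=[0, 0, 0, 0, 0, 0, 0, 0, 0, 0, 0, 0, 0, 0, 0, 0, 0, 0, 0, 0],
)

```text
time_s: 19.83
tcp_pos: [0.5525, -0.1899, 0.1051]
eef_rot: [-124.2, 90.0, 160.5]
contact_force: [0.1, 0.5, -0.3]
gripper_width: 0.0872
```

```bash
python3 - <<'E'
from h import *
look(6)
print(track("pics/sc1.png","pics/sc6.png",(320,160,46,52)))
E
```

```text
t 19.83 tcp [ 0.5525 -0.1899  0.1051] w 0.0872 F [ 0.1  0.5 -0.3] jawdir -75.32 tilt [-0.  0. -1.]
[[-0.1093 -0.0008  0.1051]]
(array([3.  , 0.75]), 0.966)
```

Emit:
play_rows(
  series=[0, 0, 0, 0, 0, 0, 0, 0, 0, 0, 0, 0, 0, 0, 0, 0, 0, 0, 0, 0],
  jaw=58,
)

```text
time_s: 20.35
tcp_pos: [0.5531, -0.1908, 0.1058]
eef_rot: [15.3, 89.9, -60.0]
contact_force: [0.1, -10.6, 1.9]
gripper_width: 0.06
```

Emit:
play_rows(
  series=[0, 0, 0, 0, 0, 0, 0, 0, 0, 0, 0, 0, 0, 0, 0, 0, 0, 0, 0, 0],
)

```text
time_s: 20.77
tcp_pos: [0.5533, -0.1917, 0.1061]
eef_rot: [16.0, 89.9, -59.3]
contact_force: [1.0, -10.2, 1.5]
gripper_width: 0.051
```

```bash
python3 - <<'E'
from h import *
look(7)
print(track("pics/sc1.png","pics/sc7.png",(320,160,46,52)))
E
```

```text
t 20.77 tcp [ 0.5533 -0.1917  0.1061] w 0.051 F [  1.  -10.2   1.5] jawdir -75.32 tilt [ 0.001 -0.002 -1.   ]
[[-0.1113 -0.0011  0.1061]]
(array([3.25 , 0.875]), 0.963)
```

View pics/lk6.png

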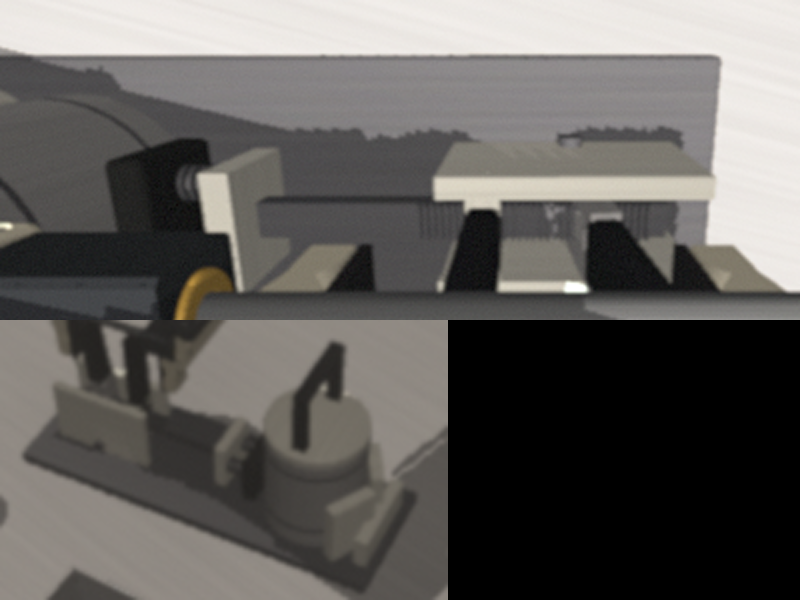

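View pics/lk7.png

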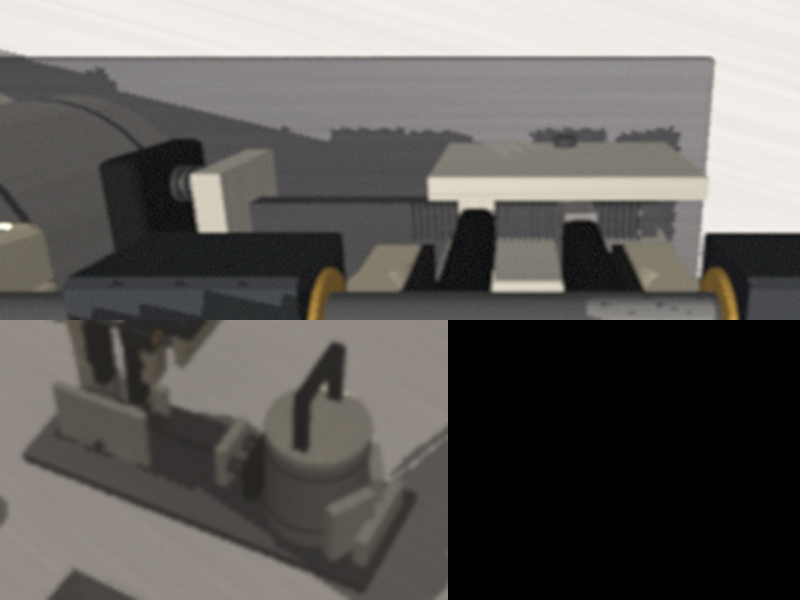

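Emit:
play_rows(
  series=[0, 0, 0, 0, 0, 0, 0, 0, 0, 0, 0, 0, 0, 0, 0, 0, 0, 0, 0, 0],
  jaw=50,
)

```text
time_s: 21.28
tcp_pos: [0.5533, -0.1918, 0.1062]
eef_rot: [11.9, 89.8, -63.4]
contact_force: [-0.2, -9.8, 2.3]
gripper_width: 0.0439
```

```bash
python3 - <<'E'
from h import *
look(8)
print(track("pics/sc1.png","pics/sc8.png",(320,160,46,52)))
rows=[]
for i in(3,4,6,7,8):
    im=cv2.imread(f"pics/wr{i}.png");rows.append(cv2.resize(im[178:206,100:300],None,fx=4,fy=4,interpolation=cv2.INTER_CUBIC))
cv2.imwrite("pics/cmp8.png",np.vstack(rows))
E
```

```text
t 21.28 tcp [ 0.5533 -0.1918  0.1062] w 0.0439 F [-0.2 -9.8  2.3] jawdir -75.31 tilt [ 0.001 -0.002 -1.   ]
[[-0.1114 -0.0011  0.1062]]
(array([3.25 , 0.875]), 0.963)
```

View pics/cmp8.png

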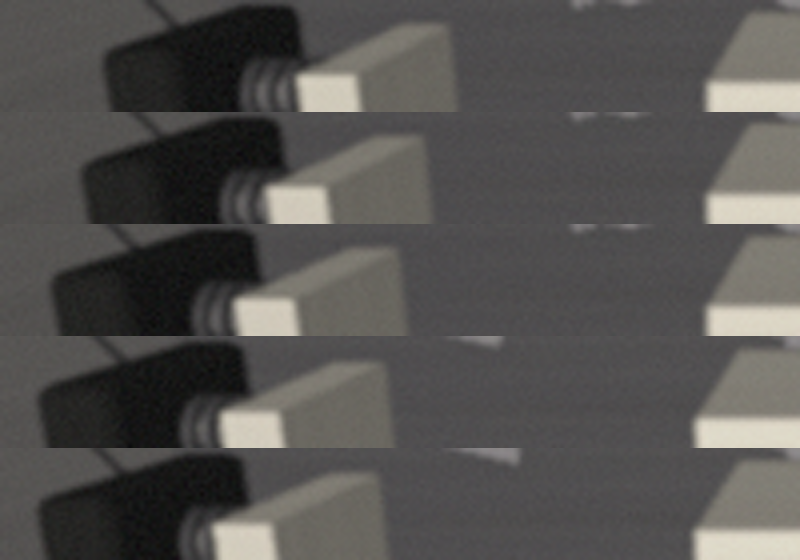

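Emit:
play_rows(
  series=[0, 0, 0, 0, 0, 0, 0, 0, 0, 0, 0, 0, 0, 0, 0, 0, 0, 0, 0, 0],
  jaw=43,
)

```text
time_s: 21.8
tcp_pos: [0.5526, -0.1891, 0.1061]
eef_rot: [148.3, 90.0, 73.0]
contact_force: [-3.6, 7.5, 10.0]
gripper_width: 0.0381
```

Emit:
play_rows(
  series=[0, 0, 0, 0, 0, 0, 0, 0, 0, 0, 0, 0, 0, 0, 0, 0, 0, 0, 0, 0],
  jaw=20,
)

```text
time_s: 22.22
tcp_pos: [0.5524, -0.1886, 0.1061]
eef_rot: [167.2, 89.9, 91.9]
contact_force: [-5.0, 10.6, 10.1]
gripper_width: 0.0365
```

```bash
python3 - <<'E'
from h import *
look(9)
print(track("pics/sc1.png","pics/sc9.png",(320,160,46,52)))
rows=[]
for i in(3,6,7,8,9):
    im=cv2.imread(f"pics/wr{i}.png");rows.append(cv2.resize(im[178:206,100:300],None,fx=4,fy=4,interpolation=cv2.INTER_CUBIC))
cv2.imwrite("pics/cmp9.png",np.vstack(rows))
E
```

```text
t 22.22 tcp [ 0.5524 -0.1886  0.1061] w 0.0365 F [-5.  10.6 10.1] jawdir -75.29 tilt [-0.     0.001 -1.   ]
[[-0.1079 -0.001   0.1061]]
(array([3.25 , 0.875]), 0.963)
```

View pics/cmp9.png

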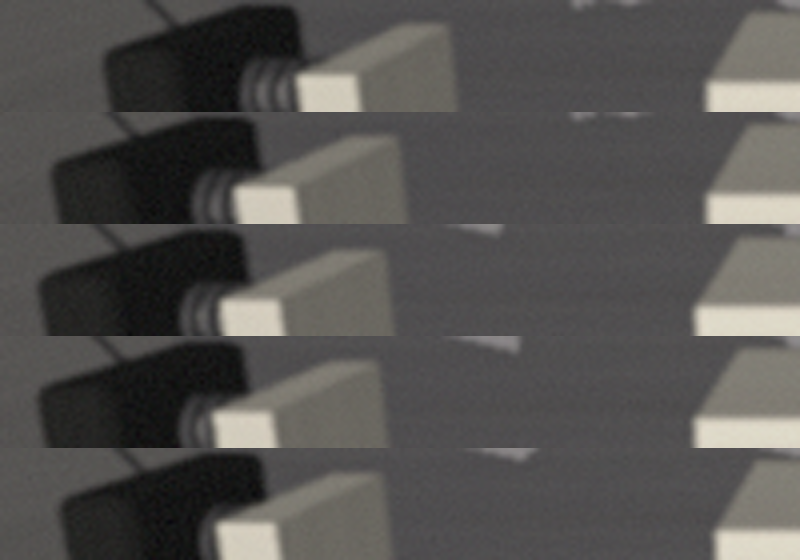

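View pics/lk9.png

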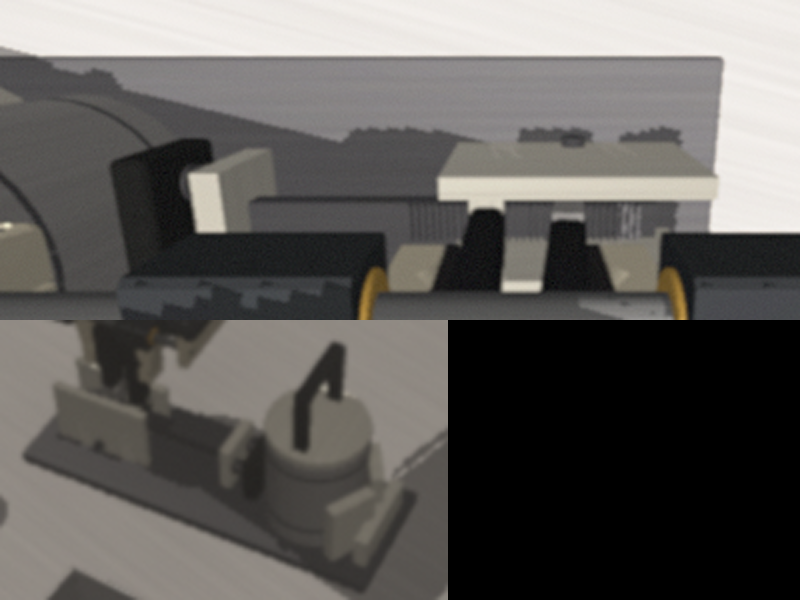

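Emit:
play_rows(
  series=[0, 0, 0, 0, 0, 0, 0, 0, 0, 0, 0, 0, 0, 0, 0, 0, 0, 0, 0, 0],
)

```text
time_s: 22.73
tcp_pos: [0.5524, -0.1886, 0.1061]
eef_rot: [167.5, 89.9, 92.3]
contact_force: [-6.0, 10.4, 11.1]
gripper_width: 0.0372
```

```bash
python3 - <<'E'
from h import *
st()
from plant import close_job
print(close_job())
E
```

```text
t 22.73 tcp [ 0.5524 -0.1886  0.1061] w 0.0372 F [-6.  10.4 11.1] jawdir -75.28 tilt [-0.     0.001 -1.   ]
the job is handed in; nothing more can be done
None
```

I lifted the canister off its stand by the handle and set it upright in the holder about 8 mm short of the V stop. I then let go and pumped the trigger five times. I handed the job in at 22.7 s with the trigger held fully squeezed (fingers 37 mm apart, grip set to 25 N); no verdict came back.

**Last checks**
- **Clamping:** The pad spring is pushed in by about 6 to 6.6 mm, which is roughly 9 to 10 N. That is inside the 3 to 8 mm range but a little over the 5 mm aim. I read this from the wrist picture; before the last part of the stroke I had predicted 5.8 mm.
- **Seating:** The canister slid about 8 mm from where I set it down, then stayed still through the last part of the final squeeze, so I take it as seated. In the pictures it stands upright, and the fingers were well clear of it.
- **Clamp position:** The scene camera put the clamp about 5 mm away from where the top and wrist cameras did. I used a value close to the top and wrist estimates.
- **Bystanders:** I did not measure the bottle, pan and shaker again at the end. The arm did not come near them.

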